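# Clear the pot aside and hook the glaze crate out onto its outline

### The arm

A 7-joint arm with a two-finger parallel gripper is mounted at the origin on the work surface. World frame = base frame: x ahead of the robot, y to its left, z up, the work surface at z = 0. Lengths are in m, angles in rad, forces in N, time in s.
With the tool pointing down it reaches from about 0.425 to 0.975 m from the base axis. Payload 16.7 kg.
Tool frame: the origin (TCP) lies on the centre line of the jaws, within the pads' length; the fingertips stand tips_ahead ahead of it and the grasp point (between the pads) lies 6 mm ahead of it (tips_ahead is the distance from the TCP to the fingertips, in m); y points along the fingers, x is the direction in which the jaws open and shut, and the axes are right-handed (so a half turn about y gives the same grasp; the last joint's range is limited). The gripper opens to 85 mm and grips with 20 to 120 N. Pads are 22 mm wide; open, the fingers measure 114 mm over their backs; the gripper's body (76 mm by 85 mm) begins 54 mm behind the grasp point. The pads swing forward as they close: fully open they stand 13 mm farther back than shut.
Start: joints at [1.109, 0.426, 0.074, 1.606, -0.034, 1.111, -0.067], TCP at [0.207, -0.642, 0.22] pointing down, gripper open.
Joint ranges: [-2.85, 2.85], [-0.5, 2.14], [-1.23, 1.37], [0.21, 2.46], [-1.02, 4.16], [0.16, 2.05], [-2.73, 2.73]. Speed limits (rad/s): [1.89, 1.89, 2.39, 2.39, 3.01, 3.01, 3.01].

### API

Orientations are given as a unit quaternion [w, x, y, z].
In Python, from station import get_obs, get_image, calibration, close_job, tips_ahead gives the robot as it stands.
- The arm moves only by the tool play_rows, never from a script. Its argument "motion" is text: rows parted by semicolons, each of 5 numbers parted by spaces: the shift along the tool's x, y, z in mm, then the turn about the tool's y in degrees, then the opening, from 0 (shut) to 1 (fully open). In form: tx ty tz turn jaw; .... A call has 1 to 5 rows; each row shifts and turns the commanded pose from where the row before left it, along the tool's axes as they then stand; what a row does not reach is not made up. A row lasts 1/10 s, in which the tool goes at most 50 mm and 8.59 degrees, less where a joint would pass 70% of its speed; a pose out of reach is approached as far as the arm can. A call with a gripper value outside its range is refused whole. The fingers move at their own pace and stop on an object; the grip force is fixed at half the most. Time passes only in rows, so rows that do not move let the fingers close. It gives the time, the measured TCP pose, the force and the opening at its end, in the units of the state.
- get_obs(): the state, without advancing time (a new reading comes with each control period).
- get_image(name): name is "side" or "top"; returns the picture (400x640x3 uint8, red, green, blue); there is no depth.
- calibration(name): a dict with "vfov" (degrees; the focal length in pixels is half the picture's height over the tangent of half this angle, whatever the lens; pixels are square), "cx", "cy" (the principal point, pixels), "extrinsics" (4x4, takes a point from camera to world coordinates). Camera axes: x right, y up, looking along -z (the intrinsics and any distortion apply to the point x, -y, -z); pixel columns grow to the right and rows downward; lengths in m; the calibration is good to about 2 mm. A picture is of the moment at which its call begins. calibration takes no time and is no camera call.
- close_job(): hands the job in, once; it reports no verdict.
The state is a dict: "time_s": time; "joint_positions": joint angles; "dq": joint speeds; "effort": joint torques, N m; "tcp_pos": TCP position; "tool_rot": TCP orientation; "ft_force": force on the tool from outside, world axes, zero at the start; "wrist_torque": the same for the moment, N m; "grip_width": finger opening in m.
Only numpy, scipy, OpenCV 4.12 (cv2) and the standard library are available. Lean on these libraries where they do the work, as an engineer would, in place of code of your own. Each camera call takes 0.05 s, during which the arm holds its last target.

### The job

First slide the squat unfired pot along the bench, past the small things standing there, until it stands wholly inside the painted circle; it is fragile, so never lift or tip it. Then take the hooked puller and, with it alone (the hand and arm must not touch the crate), drag the glaze crate out of the low rack along the bench, without lifting or tipping it, until it stands squarely and wholly inside the painted rectangle. Finally lay the puller down flat where it lay at the start, with the other things on the bench left where they are.

Things in the scene. Friction and masses are not known exactly. Their poses are not given: they have to be found in the camera images.
- pot: Squat off-white clay pot, loose, round, 0.4-0.75 kg, 76 high. Foot diameter 100, widest diameter 130 from 24 to 44 mm above the bench, open mouth of outer diameter 100. Too wide to grip across; push its widest part. Origin: centre of underside. Starts in front of the rack, partly over the rectangle, in the crate's way.
- circle: White painted circle on the bench (flat, no height), clear inner diameter 170, line 6 mm. Origin: its centre.
- rack: Low wooden slatted drying rack, fixed, 220 deep (x) x 220 wide (y), 190 clear between its sides; no floor or back. Slatted roof, gaps too narrow for a gripper, underside 145 above the bench, top 157; a bowl on its rear half reaches 202. Origin: centre of footprint on the bench; its own -x points out of the open front, at x = -110 mm.
- crate: Wooden crate, loose, 120 deep (x) x 140 wide (y) x 70 high, open on top, walls 5 mm, 0.4-0.85 kg, on the bench in the rack, front wall 30-60 mm inside the opening. -x is its front. Two jars fixed in it fill x = 1 to 53 mm, to 63 high; x = -55 to 0 is empty over the full width, so the puller's blade can go down behind the front wall. Origin: centre of underside.
- outline: White painted rectangle on the bench (flat), clear inside 160 (x) x 180 (y) mm, line 6 mm, for the crate. Origin: its centre; its x axis is the depth direction of the crate, its -x points away from the rack.
- puller: Hooked puller, loose, 0.2 kg, lying level. Dark wooden handle x = -45 to 45, 24 wide (y), 45 high; steel shaft 12 wide, 34 to 42 mm above the underside, to a blade across its end: 60 wide (y), x = 152 to 158, 0 to 42 mm above the underside, so 34 mm hang below the shaft. Origin: centre of handle's underside; x along the shaft to the blade, z up.
- dish: Bystander: blue ceramic bowl, 80 mm wide, 34 mm high. Origin: centre of its underside. Leave it where it is.
- tin: Bystander: flat bare metal tin, 76 mm diameter, 36 mm high. Origin: centre of its underside. Leave it where it is.
- prop: Bystander: square brick kiln prop, 58 x 58 x 38 mm. Origin: centre of its underside. Leave it where it is.
- brush_jar: Bystander: white jar with brushes, 76 mm diameter, jar 90 mm, brushes to 200 mm high. Origin: centre of its underside. Leave it where it is.
- bottle: Bystander: white bottle, 66 mm diameter, 170 mm high. Origin: centre of its underside. Leave it where it is.

How it is judged:
On the way, in this order (a step that is already met when the one before it is completed fails the run):
1. the pot stands upright wholly inside the circle while the crate is still in the rack (horizontal distance between pot and circle below 0.021 m and angle between pot's own z axis and vertical below 0.1 rad and distance of crate from where it was at the start of the episode below 0.02 m), for 0.2 s.
2. the puller, pulling on the crate, has brought it more than 60 mm out (contact force between puller and crate above 0.2 N and distance of crate from where it was at the start of the episode above 0.06 m), for 0.05 s.
At the end, for the whole second after the job is handed in: Pot upright, centre within 21 mm of the circle's. Crate flat on the bench, centre within 22 mm of the rectangle's along each of its axes, turned under 0.2 rad from it. Puller flat on the bench within 40 mm of its start. All at rest (horizontal distance between pot and circle below 0.021 m and angle between each of pot, puller's own z axis and vertical below 0.1 rad and x of crate in the frame of outline between -0.022 and 0.022 m and y of crate in the frame of outline between -0.022 and 0.022 m and angle between the x axis of crate and the x axis of outline, either way round below 0.2 rad and angle between crate's own z axis and vertical below 0.05 rad and height (world z) of crate below 0.006 m and height (world z) of puller below 0.01 m and distance of puller from where it was at the start of the episode below 0.04 m and linear speed of each of pot, crate, puller below 0.01 m/s); the robot touches nothing.
It fails at once if the pot is lifted more than 12 mm or tipped more than 0.2 rad (height (world z) of pot above 0.012 m or angle between pot's own z axis and vertical above 0.2 rad).
It fails at once if the crate is lifted more than 15 mm or tipped more than 0.2 rad (height (world z) of crate above 0.015 m or angle between crate's own z axis and vertical above 0.2 rad).
It fails at once if the fingers or the arm touch the crate (contact force between any of the fingers, the arm and crate above 0.5 N).
It fails at once if a bystander is shifted more than 25 mm or tipped over (distance of any of dish, tin, prop, brush_jar, bottle from where it was at the start of the episode above 0.025 m or angle between any of dish, tin, prop, brush_jar, bottle's own z axis and vertical above 0.4 rad).
It also fails if it takes over 72 s, if anything falls off the work surface, if the arm or the gripper's body presses on something with over 40 N, if the wrist force passes 120 N, or if a joint passes its speed limit or range.

## Working session

There is one attempt and no reset: what is moved stays moved. The work goes in short steps, Python scripts to look and compute and a tool call to move; the robot and the scene stay as the last step left them, time stands still between calls to the robot, and variables do not carry over. Pictures are saved under pics/ and viewed, and the job is handed in when it is done.

Besides the shell and the picture viewer there is one more tool, called after "Emit:" by a JSON object that holds its "fn" and its "kwargs", one argument or row to a line. play_rows: Moves the arm, as the interface text tells. Its arguments: {"type":"object","properties":{"motion":{"type":"string"}},"required":["motion"]}

```bash
ls; mkdir -p pics; python3 - <<'E'
from station import *
import cv2,numpy as np
print(get_obs()); 
try: print(tips_ahead())
except Exception as e: print(tips_ahead)
for n in("side","top"):
    print(n,calibration(n)); cv2.imwrite(f"pics/{n}0.png",get_image(n)[:,:,::-1])
E
```

```text
pics
{'time_s': 0.0, 'joint_positions': array([ 1.10947587,  0.42674048,  0.07383834,  1.60662681, -0.03414445,
        1.11078353, -0.06708806]), 'dq': array([-0.00140588,  0.00068898,  0.00184664,  0.00081726, -0.00044672,
        0.00129064,  0.00036449]), 'effort': array([-2.60486653e-03, -9.49836659e+01,  3.75976011e+00, -4.63523769e+01,
        1.92100927e-02,  1.04642657e-02,  2.90192634e-05]), 'tcp_pos': array([ 0.20694373, -0.64204243,  0.21879582]), 'tool_rot': array([ 0.57182428, -0.57131349,  0.41668568, -0.41592177]), 'ft_force': array([-0.75841719,  0.07256221,  0.30883274]), 'wrist_torque': array([ 0.07215899, -0.05311124, -0.11698988]), 'grip_width': 0.08558041891354581}
0.025
side {'vfov': 52.260039004076354, 'cx': 310.843581391496, 'cy': 190.887865848302, 'extrinsics': array([[-0.98396679,  0.13368473, -0.11805823,  0.41144938],
       [-0.17816972, -0.70688621,  0.68451986,  0.73386944],
       [ 0.00805612,  0.69457921,  0.71937113,  0.74991084],
       [ 0.        ,  0.        ,  0.        ,  1.        ]])}
top {'vfov': 50.26377457702961, 'cx': 328.6695713985209, 'cy': 202.9466213656065, 'extrinsics': array([[-6.25344918e-03,  9.94949346e-01, -1.00183295e-01,
         4.33123189e-01],
       [-9.99980086e-01, -6.13681745e-03,  1.47232270e-03,
         1.28216206e-02],
       [ 8.50079912e-04,  1.00190507e-01,  9.94967909e-01,
         1.36032180e+00],
       [ 0.00000000e+00,  0.00000000e+00,  0.00000000e+00,
         1.00000000e+00]])}
```

View pics/side0.png

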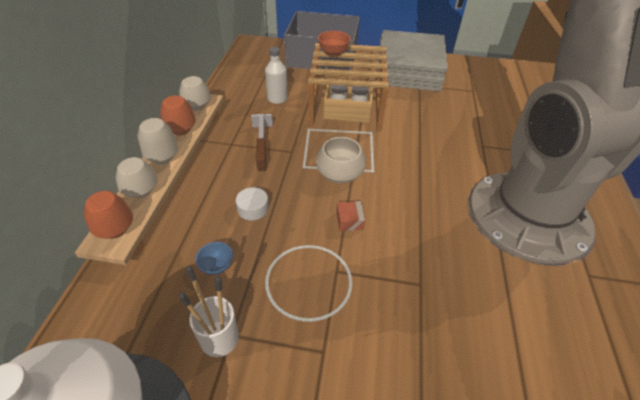

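View pics/top0.png

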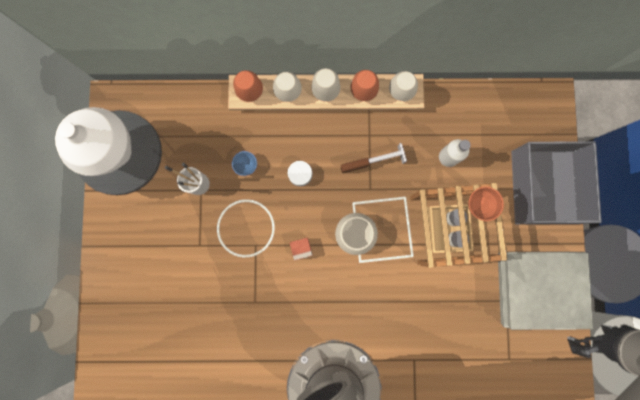

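```bash
cat > h.py <<'E'
import numpy as np,cv2
from station import *
from scipy.spatial.transform import Rotation as R
C={n:calibration(n) for n in("side","top")}
def ray(n,u,v):
    c=C[n]; f=200/np.tan(np.radians(c["vfov"]/2)); E=c["extrinsics"]
    d=E[:3,:3]@np.array([(u-c["cx"])/f,-(v-c["cy"])/f,-1]); return E[:3,3],d
def plane(n,u,v,z):
    o,d=ray(n,u,v); return (o+d*(z-o[2])/d[2])[:2]
def proj(n,p):
    c=C[n]; f=200/np.tan(np.radians(c["vfov"]/2)); E=c["extrinsics"]
    q=E[:3,:3].T@(np.asarray(p)-E[:3,3]); return np.array([c["cx"]-f*q[0]/q[2],c["cy"]+f*q[1]/q[2]])
def rect(n,img,z,x0,x1,y0,y1,res=1000):
    # plan view at height z: image up=+x, right=-y ; res px per m
    w=int((y1-y0)*res);h=int((x1-x0)*res)
    src=np.float32([proj(n,(x1,y1,z)),proj(n,(x1,y0,z)),proj(n,(x0,y0,z)),proj(n,(x0,y1,z))])
    dst=np.float32([[0,0],[w,0],[w,h],[0,h]])
    return cv2.warpPerspective(img,cv2.getPerspectiveTransform(src,dst),(w,h))
def tool():
    o=get_obs(); q=o["tool_rot"]; M=R.from_quat([q[1],q[2],q[3],q[0]]).as_matrix(); return o,M
E
python3 - <<'E'
from h import *
o,M=tool(); print(M.round(3))
t=cv2.imread("pics/top0.png");s=cv2.imread("pics/side0.png")
cv2.imwrite("pics/a.png",cv2.resize(t[120:280,160:360],None,fx=4,fy=4,interpolation=cv2.INTER_CUBIC)[:600])
cv2.imwrite("pics/b.png",cv2.resize(t[130:280,330:520],None,fx=4,fy=4,interpolation=cv2.INTER_CUBIC))
cv2.imwrite("pics/c.png",cv2.resize(s[20:190,230:420],None,fx=3.5,fy=3.5,interpolation=cv2.INTER_CUBIC))
E
```

```text
[[ 0.307 -0.     0.952]
 [-0.952  0.001  0.307]
 [-0.001 -1.    -0.   ]]
```

View pics/a.png

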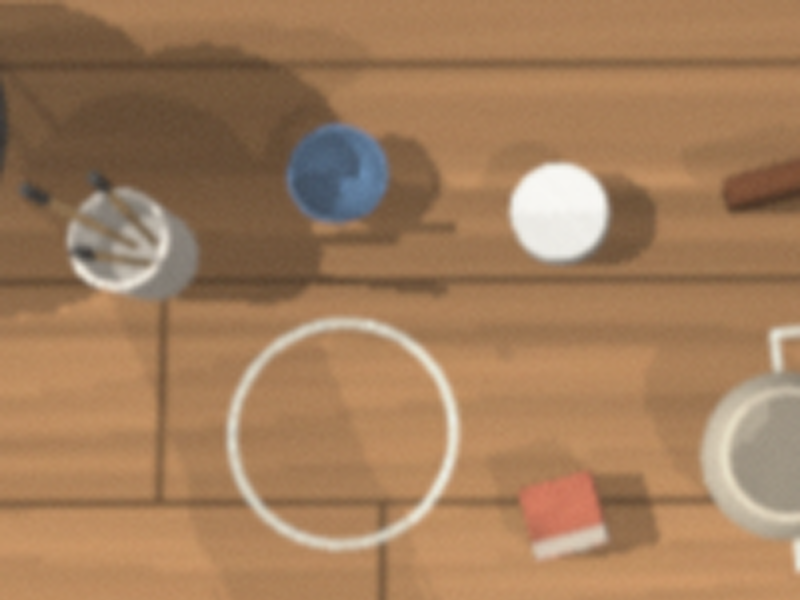

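View pics/b.png

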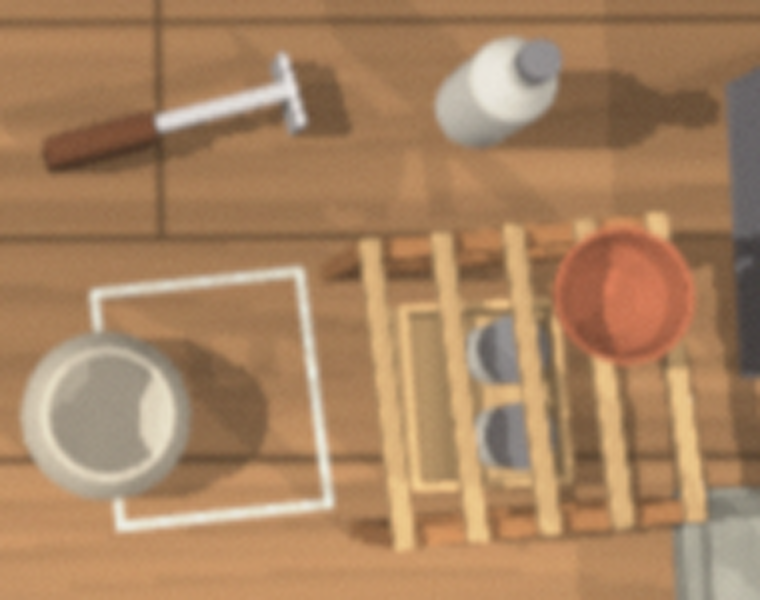

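View pics/c.png

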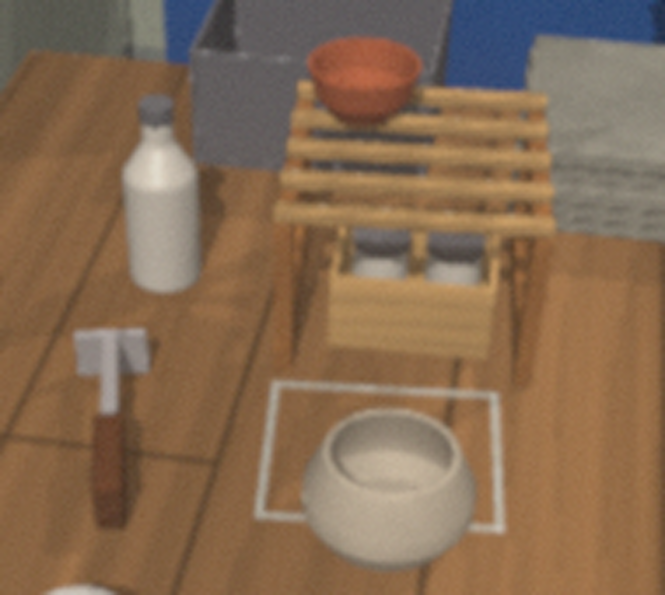

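```bash
cat > m.py <<'E'
from h import *
A=lambda u,v:(u/4+160,v/4+120)
B=lambda u,v:(u/4+330,v/4+130)
Cc=lambda u,v:(u/3.5+230,v/3.5+20)
def P(l,n,p,z): print(l,n,np.round(plane(n,*p,z)*1000).astype(int))
t=cv2.imread("pics/top0.png");s=cv2.imread("pics/side0.png")
# circle: white mask
for n,im,box in(("top",t,(210,195,282,262)),("side",s,(258,240,360,325))):
    hsv=cv2.cvtColor(im,cv2.COLOR_BGR2HSV); m=((hsv[...,1]<85)&(hsv[...,2]>135)).astype(np.uint8)
    u0,v0,u1,v1=box; mm=np.zeros_like(m); mm[v0:v1,u0:u1]=m[v0:v1,u0:u1]
    pts=np.argwhere(mm)[:,::-1]; w=np.array([plane(n,*p,0) for p in pts])
    A_=np.c_[2*w,np.ones(len(w))]; x=np.linalg.lstsq(A_,(w**2).sum(1),rcond=None)[0]
    print("circle",n,len(w),(x[:2]*1000).round(1),"D",2000*np.sqrt(x[2]+x[0]**2+x[1]**2))
# outline corners (line centre)
for p in((95,293),(300,270),(330,505),(119,528)): P("outl",'top',B(*p),0)
for p in((275,385),(497,396),(501,528),(260,516)): P("outl",'side',Cc(*p),0)
# pot
P("potwide","top",B((22+190)/2,(332+500)/2),.034)
P("potmouth","top",B(106,412),.076)
P("potmouth","side",Cc(394,458),.076)
P("potL","side",Cc(303,495),.034);P("potR","side",Cc(475,495),.034)
# crate front top corners
P("crateFL","top",B(399,308),.07);P("crateFR","top",B(416,491),.07)
P("crateFL","side",Cc(333,286),.07);P("crateFR","side",Cc(498,291),.07)
P("crateFLb","side",Cc(330,344),.0);P("crateFRb","side",Cc(488,356),.0)
# rack front slat corner ends
for p in((360,240),(382,240),(395,550),(413,550)): P("slat","top",B(*p),.157)
for p in((278,212),(552,222)): P("slat","side",Cc(*p),.151)
for p in((283,355),(523,375)): P("rackfoot","side",Cc(*p),0)
# puller
P("handle end","top",B(48,155),.045);P("handle/shaft","top",B(157,123),.045)
P("shaft/blade","top",B(290,92),.042);P("bladeL","top",B(280,57),.042);P("bladeR","top",B(300,128),.042)
P("handle end","side",Cc(110,487),.045);P("handle/shaft","side",Cc(109,412),.042)
P("bladeL","side",Cc(76,330),.042);P("bladeR","side",Cc(149,332),.042);P("bladeLb","side",Cc(80,373),.0);P("bladeRb","side",Cc(147,373),.0)
# bystanders
P("dish","top",A(338,173),.034);P("tin","top",A(559,212),.036);P("prop","top",A(561,507),.038)
P("jar","top",A(118,240),.09);P("bottle","top",B(540,60),.17)
P("bottleside","side",Cc(165,270),.02)
P("rackbowl","top",B(625,293),.2)
E
python3 m.py
```

```text
circle top 594 [492.2 277.2] D 176.5498987454951
circle side 943 [493.1 278.9] D 176.62445149563825
outl top [569 -70]
outl top [ 586 -234]
outl top [ 399 -254]
outl top [382 -86]
outl side [ 586 -227]
outl side [ 399 -248]
outl side [383 -85]
outl side [568 -63]
potwide top [469 -75]
potmouth top [471 -72]
potmouth side [468 -61]
potL side [533 -56]
potR side [406 -80]
crateFL top [ 549 -296]
crateFR top [ 411 -305]
crateFL side [ 547 -280]
crateFR side [ 410 -299]
crateFLb side [ 549 -294]
crateFRb side [ 411 -303]
slat top [ 590 -249]
slat top [ 590 -265]
slat top [ 371 -268]
slat top [ 371 -280]
slat side [ 589 -252]
slat side [ 375 -279]
rackfoot side [ 587 -270]
rackfoot side [ 379 -281]
handle end top [673 -31]
handle/shaft top [ 698 -117]
shaft/blade top [ 722 -222]
bladeL top [ 750 -215]
bladeR top [ 694 -230]
handle end side [674 -26]
handle/shaft side [ 699 -115]
bladeL side [ 754 -216]
bladeR side [ 694 -225]
bladeLb side [ 754 -212]
bladeRb side [ 697 -223]
dish top [694 276]
tin top [662 101]
prop top [431  99]
jar top [633 429]
bottle top [ 716 -378]
bottleside side [ 711 -350]
rackbowl top [ 546 -420]
```

```bash
cat > plan.py <<'E'
import sys
from h import *
def ang(M): return np.degrees(np.arctan2(M[1,2],M[0,2]))
def state():
    o,M=tool(); p=o["tcp_pos"]*1000
    print("t",round(o["time_s"],2),"tcp",p.round(1),"zang",round(ang(M),1),"down",M[2,1].round(4),"q",o["joint_positions"].round(2),"F",o["ft_force"].round(1),"w",round(o["grip_width"]*1000,1)); return p,ang(M)
def rows(wps,jaw,start=None):
    """wps: (x,y,z mm, zang deg, nrows)"""
    p,a=state() if start is None else start
    out=[]
    for x,y,z,b,n in wps:
        p0,a0=np.array(p,float),a
        for k in range(1,n+1):
            tgt=p0+(np.array([x,y,z])-p0)*k/n; bt=a0+(b-a0)*k/n
            d=tgt-p; zc=np.array([np.cos(np.radians(a)),np.sin(np.radians(a))]); xc=np.array([zc[1],-zc[0]])
            r=np.array([d[:2]@xc,-d[2],d[:2]@zc]).round(1); t=round(-(bt-a),2)
            out.append(f"{r[0]:g} {r[1]:g} {r[2]:g} {t:g} {jaw:g}")
            w=r[0]*xc+r[2]*zc; p=p+np.array([w[0],w[1],-r[1]]); a=a-t
    for i in range(0,len(out),5): print("; ".join(out[i:i+5]))
if __name__=="__main__":
    rows(eval(sys.argv[1]),float(sys.argv[2]))
E
python3 plan.py "[(230,-560,330,22,4),(420,-157,330,55,12)]" 1
```

```text
t 0.1 tcp [ 206.9 -642.1  218.9] zang 17.9 down -1.0 q [ 1.11  0.43  0.07  1.61 -0.03  1.11 -0.07] F [ 0.1 -0.7 -0.5] w 85.2
-17.8 -27.8 11.8 -1.03 1; -17.5 -27.8 12.1 -1.04 1; -17.4 -27.7 12.4 -1.03 1; -17.1 -27.8 12.8 -1.04 1; -25.2 -0 27.3 -2.75 1
-23.9 -0 28.4 -2.75 1; -22.4 -0 29.5 -2.75 1; -21.1 -0 30.6 -2.75 1; -19.5 -0 31.6 -2.75 1; -18 -0 32.5 -2.75 1
-16.4 -0 33.3 -2.75 1; -14.9 -0 34 -2.75 1; -13.1 -0 34.7 -2.75 1; -11.5 -0 35.3 -2.75 1; -9.8 -0 35.8 -2.75 1
-8 -0 36.3 -2.75 1
```

Emit:
{"fn": "play_rows", "kwargs": {
  "motion": "-18 -28 12 -1 1; -18 -28 12 -1 1; -17 -28 12 -1 1; -17 -28 13 -1 1; -25 0 27 -2.8 1"
}}

```text
time_s: 0.6
tcp_pos: [0.2452, -0.5282, 0.3349]
tool_rot: [-0.594, 0.596, -0.381, 0.384]
ft_force: [-0.2, -0.5, 1.3]
grip_width: 0.0855
```

Emit:
{"fn": "play_rows", "kwargs": {
  "motion": "-24 0 28 -2.8 1; -22 0 30 -2.8 1; -21 0 31 -2.8 1; -20 0 32 -2.8 1; -18 0 32 -2.8 1"
}}

```text
time_s: 1.1
tcp_pos: [0.3255, -0.3571, 0.3314]
tool_rot: [-0.638, 0.638, -0.306, 0.306]
ft_force: [0.8, -0.5, 0.5]
grip_width: 0.0851
```

Emit:
{"fn": "play_rows", "kwargs": {
  "motion": "-16 0 33 -2.8 1; -15 0 34 -2.8 1; -13 0 35 -2.8 1; -12 0 35 -2.8 1; -10 0 36 -2.8 1"
}}

```text
time_s: 1.6
tcp_pos: [0.4033, -0.1888, 0.3315]
tool_rot: [-0.67, 0.67, -0.226, 0.226]
ft_force: [1.3, -0.5, -0.0]
grip_width: 0.0854
```

```bash
python3 plan.py "[(420,-157,45,57,10),(435,-131,45,57,4)]" 1
```

```text
t 1.6 tcp [ 403.3 -188.8  331.5] zang 52.8 down -1.0 q [ 0.65 -0.03 -0.34  1.92 -0.01  1.25 -0.34] F [ 1.3 -0.5 -0. ] w 85.4
-0.6 28.6 3.5 -0.42 1; -0.6 28.7 3.6 -0.43 1; -0.5 28.6 3.5 -0.42 1; -0.5 28.7 3.6 -0.42 1; -0.5 28.6 3.6 -0.42 1
-0.5 28.7 3.5 -0.43 1; -0.4 28.6 3.6 -0.42 1; -0.5 28.7 3.6 -0.42 1; -0.3 28.6 3.5 -0.42 1; -0.4 28.7 3.6 -0.43 1
-0.4 -0 7.5 0 1; -0.4 -0 7.5 0 1; -0.4 -0 7.5 0 1; -0.4 -0 7.5 0 1
```

Emit:
{"fn": "play_rows", "kwargs": {
  "motion": "-0.5 29 3.5 -0.4 1; -0.5 29 3.5 -0.4 1; -0.5 29 3.5 -0.4 1; -0.5 29 3.5 -0.4 1; -0.5 29 3.5 -0.4 1"
}}

```text
time_s: 2.1
tcp_pos: [0.4114, -0.1746, 0.1854]
tool_rot: [0.674, -0.674, 0.215, -0.215]
ft_force: [0.4, -0.4, -0.0]
grip_width: 0.0858
```

Emit:
{"fn": "play_rows", "kwargs": {
  "motion": "-0.5 29 3.5 -0.4 1; -0.5 29 3.5 -0.4 1; -0.5 28 3.5 -0.4 1; -0.5 28 3.5 -0.4 1; -0.5 27 3.5 -0.4 1"
}}

```text
time_s: 2.6
tcp_pos: [0.4192, -0.1587, 0.0443]
tool_rot: [0.678, -0.677, 0.203, -0.203]
ft_force: [0.3, -0.6, 0.2]
grip_width: 0.0856
```

Emit:
{"fn": "play_rows", "kwargs": {
  "motion": "0 0 0 0 1; 0 0 8 0 1"
}}

```text
time_s: 2.8
tcp_pos: [0.4233, -0.1526, 0.0457]
tool_rot: [-0.677, 0.677, -0.204, 0.203]
ft_force: [0.5, -0.2, 0.1]
grip_width: 0.0853
```

```bash
python3 - <<'E'
from h import *
im=get_image("side")[:,:,::-1]; cv2.imwrite("pics/s1.png",cv2.resize(im[60:260,230:530],None,fx=2.6,fy=2.6,interpolation=cv2.INTER_CUBIC))
E
python3 plan.py "[(440,-122,45,57,3)]" 1
```

```text
t 2.85 tcp [ 425.1 -151.3   46.5] zang 56.7 down -1.0 q [ 0.51  0.34 -0.36  2.22  0.2   0.61 -0.58] F [1.1 1.  0.8] w 85.6
-1.2 0.5 10.9 -0.11 1; -1.2 0.5 10.9 -0.12 1; -1.2 0.5 10.9 -0.11 1
```

View pics/s1.png

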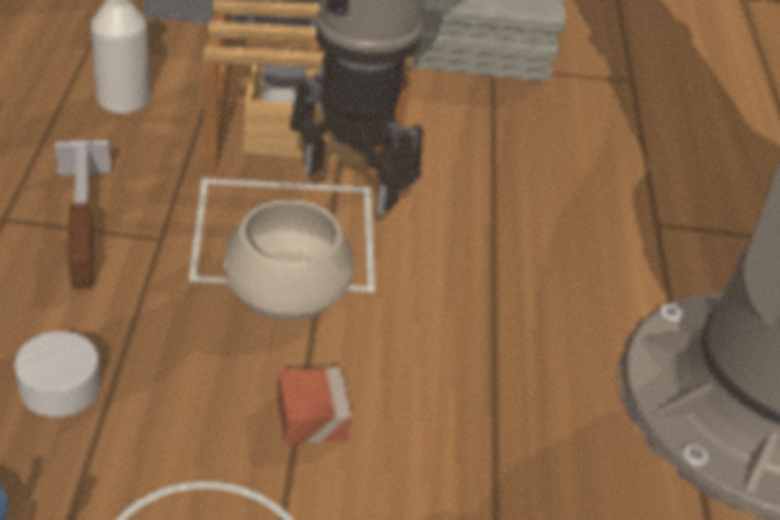

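```bash
python3 - <<'E'
from h import *
for z in(.01,.02,.03,.04):print(z,plane("side",377.3,141.5,z),plane("side",308/2.6+230,172/2.6+60,z))
E
```

```text
0.01 [ 0.3809461  -0.19894389] [ 0.47043444 -0.2551915 ]
0.02 [ 0.38135836 -0.18633679] [ 0.46963725 -0.2418242 ]
0.03 [ 0.38177061 -0.17372968] [ 0.46884005 -0.2284569 ]
0.04 [ 0.38218287 -0.16112258] [ 0.46804286 -0.2150896 ]
```

```bash
python3 - <<'E'
from h import *
for n in("side","top"):
    im=get_image(n)[:,:,::-1].copy()
    o,M=tool(); p=o["tcp_pos"]
    for dx in(-.0425,.0425,-.057,.057):
        for ty in(0,.012,.025):
            q=proj(n,p+M@[dx,ty,0]); 
            print(n,dx,ty,q.round(1))
    c=proj(n,p).astype(int); u0,v0=c[0]-75,max(c[1]-75,0)
    cv2.imwrite(f"pics/{n}2.png",cv2.resize(im[v0:v0+150,u0:u0+150],None,fx=4,fy=4,interpolation=cv2.INTER_CUBIC)); print(u0,v0)
E
```

```text
side -0.0425 0 [374.  146.8]
side -0.0425 0.012 [373.5 150.2]
side -0.0425 0.025 [372.9 153.9]
side 0.0425 0 [349.6 133.1]
side 0.0425 0.012 [349.3 136.5]
side 0.0425 0.025 [348.9 140.1]
side -0.057 0 [378.3 149.3]
side -0.057 0.012 [377.8 152.7]
side -0.057 0.025 [377.1 156.3]
side 0.057 0 [345.6 130.8]
side 0.057 0.012 [345.3 134.2]
side 0.057 0.025 [345.  137.8]
286 64
top -0.0425 0 [374.7 259.9]
top -0.0425 0.012 [374.3 259.8]
top -0.0425 0.025 [373.9 259.7]
top 0.0425 0 [389.5 236.5]
top 0.0425 0.012 [389.  236.6]
top 0.0425 0.025 [388.4 236.7]
top -0.057 0 [372.2 264. ]
top -0.057 0.012 [371.8 263.8]
top -0.057 0.025 [371.4 263.6]
top 0.057 0 [392.1 232.6]
top 0.057 0.012 [391.5 232.7]
top 0.057 0.025 [390.9 232.8]
307 173
```

View pics/side2.png

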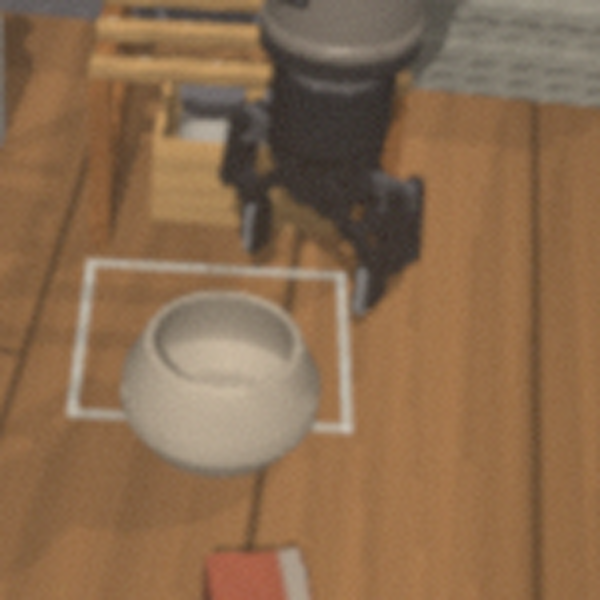

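View pics/top2.png

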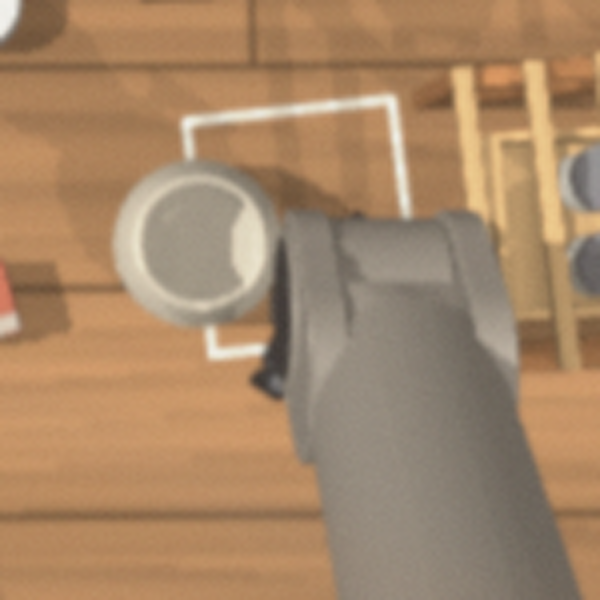

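Emit:
{"fn": "play_rows", "kwargs": {
  "motion": "0 5 0 0 1; 0 5 0 0 1; 0 5 0 0 1; 0 3 0 0 1; 0 0 0 0 1"
}}

```text
time_s: 3.45
tcp_pos: [0.4235, -0.1522, 0.027]
tool_rot: [0.677, -0.677, 0.203, -0.203]
ft_force: [-1.0, 0.1, -0.4]
grip_width: 0.0853
```

```bash
python3 - <<'E'
from h import *
n="side"
im=get_image(n)[:,:,::-1].copy()
cv2.imwrite(f"pics/side3.png",cv2.resize(im[64:184,286:416],None,fx=5,fy=5,interpolation=cv2.INTER_CUBIC))
E
python3 plan.py "[]" 1
```

```text
t 3.5 tcp [ 423.6 -152.2   27.2] zang 56.7 down -1.0 q [ 0.5   0.38 -0.34  2.23  0.23  0.57 -0.6 ] F [-0.6  0.1  0.5] w 85.6
```

View pics/side3.png

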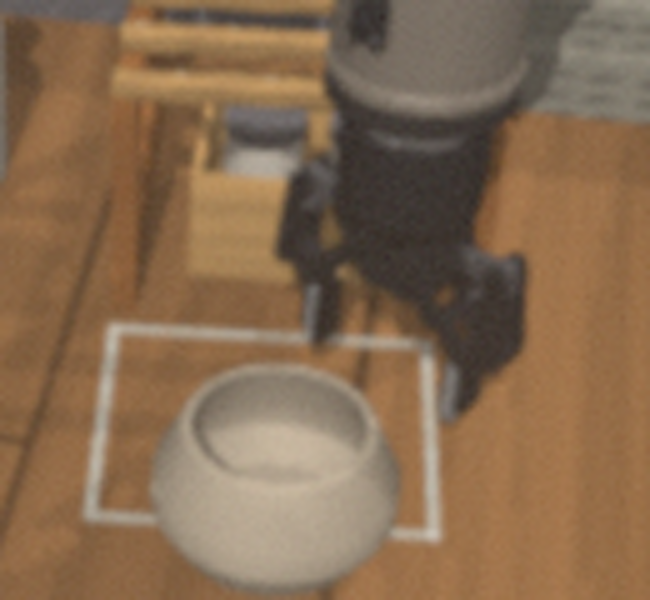

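Emit:
{"fn": "play_rows", "kwargs": {
  "motion": "0 3 0 0 1; 0 3 0 0 1; 0 0 0 0 1"
}}

```text
time_s: 3.8
tcp_pos: [0.4236, -0.1522, 0.0212]
tool_rot: [0.677, -0.677, 0.203, -0.203]
ft_force: [0.3, -0.8, -0.2]
grip_width: 0.0855
```

Emit:
{"fn": "play_rows", "kwargs": {
  "motion": "0 2 0 0 1; 0 2 0 0 1; 0 0 0 0 1"
}}

```text
time_s: 4.1
tcp_pos: [0.4237, -0.1522, 0.0173]
tool_rot: [0.677, -0.677, 0.203, -0.203]
ft_force: [0.5, -0.1, 0.9]
grip_width: 0.0852
```

```bash
python3 - <<'E'
from h import *
n="side"
im=get_image(n)[:,:,::-1].copy()
cv2.imwrite(f"pics/side4.png",cv2.resize(im[64:184,286:416],None,fx=5,fy=5,interpolation=cv2.INTER_CUBIC))
E
python3 plan.py "[]" 1
```

```text
t 4.15 tcp [ 423.7 -152.2   17.4] zang 56.7 down -1.0 q [ 0.49  0.39 -0.33  2.24  0.24  0.54 -0.61] F [-0.3  0.2  0.2] w 85.0
```

View pics/side4.png

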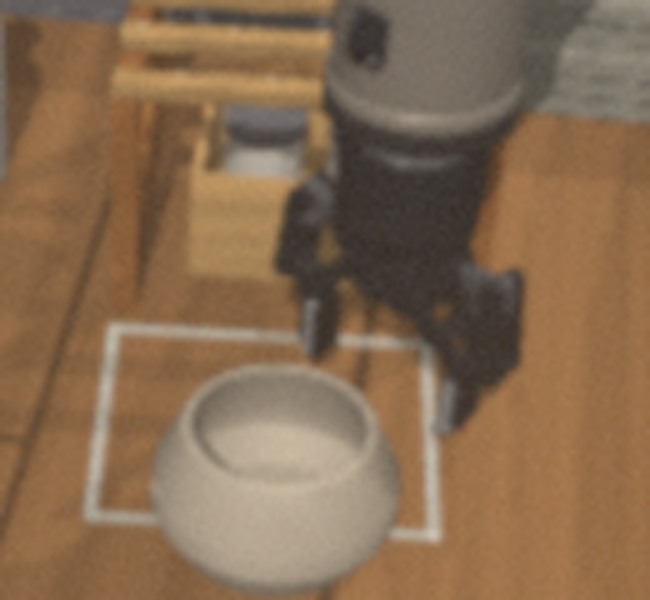

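Emit:
{"fn": "play_rows", "kwargs": {
  "motion": "0 2 0 0 1; 0 2 0 0 1; 0 0 0 0 1"
}}

```text
time_s: 4.45
tcp_pos: [0.4237, -0.1522, 0.0133]
tool_rot: [0.677, -0.677, 0.203, -0.203]
ft_force: [1.4, 0.3, 0.8]
grip_width: 0.0859
```

Emit:
{"fn": "play_rows", "kwargs": {
  "motion": "0 1.5 0 0 1; 0 1.5 0 0 1; 0 0 0 0 1"
}}

```text
time_s: 4.75
tcp_pos: [0.4238, -0.1522, 0.0104]
tool_rot: [0.677, -0.677, 0.203, -0.203]
ft_force: [-1.4, -0.6, 0.4]
grip_width: 0.0848
```

Emit:
{"fn": "play_rows", "kwargs": {
  "motion": "0 2 0 0 1; 0 2 0 0 1; 0 1.5 0 0 1; 0 0 0 0 1"
}}

```text
time_s: 5.15
tcp_pos: [0.4237, -0.1522, 0.0048]
tool_rot: [0.677, -0.677, 0.203, -0.203]
ft_force: [0.5, -0.1, -0.0]
grip_width: 0.0856
```

```bash
python3 - <<'E'
from h import *
for n in("side","top"):
    im=get_image(n)[:,:,::-1].copy()
    a=im[64:184,286:416] if n=="side" else im[173:293,307:437]
    cv2.imwrite(f"pics/{n}5.png",cv2.resize(a,None,fx=5,fy=5,interpolation=cv2.INTER_CUBIC))
E
python3 plan.py "[]" 1
```

```text
t 5.25 tcp [ 423.8 -152.2    5. ] zang 56.7 down -1.0 q [ 0.48  0.42 -0.32  2.24  0.26  0.51 -0.63] F [ 0.1 -0.4 -0.4] w 85.3
```

View pics/side5.png

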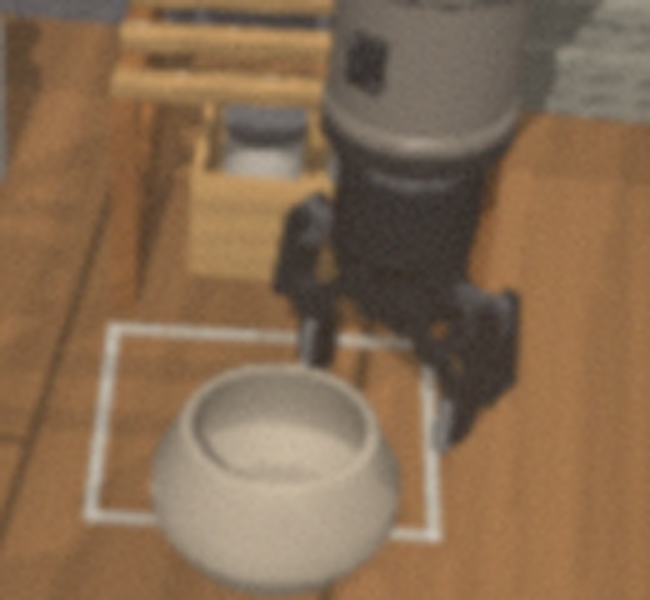

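```bash
python3 - <<'E'
from h import *
for z in (.03,.06,.08,.1,.12): 
    print(z, ((proj("side",(.4238,-.152,z))-[286,64])*5).round(), ((proj("side",(.4238+.04*.55,-.152+.04*.83,z))-[286,64])*5).round())
E
python3 plan.py "[(423.8,-152.2,11,56.7,1),(441,-122,11,57,4),(441,-122,11,57,1)]" 1
```

```text
0.03 [378. 403.] [331. 437.]
0.06 [383. 360.] [336. 393.]
0.08 [387. 330.] [339. 364.]
0.1 [390. 300.] [342. 333.]
0.12 [394. 269.] [346. 302.]
t 5.25 tcp [ 423.8 -152.2    5. ] zang 56.7 down -1.0 q [ 0.48  0.42 -0.32  2.24  0.26  0.51 -0.63] F [ 0.1 -0.4 -0.4] w 85.3
-0 -6 0 -0.04 1; -0.6 -0 8.7 -0.07 1; -0.5 -0 8.6 -0.08 1; -0.5 -0 8.7 -0.07 1; -0.6 -0 8.7 -0.08 1
0 -0 -0 0 1
```

View pics/top5.png

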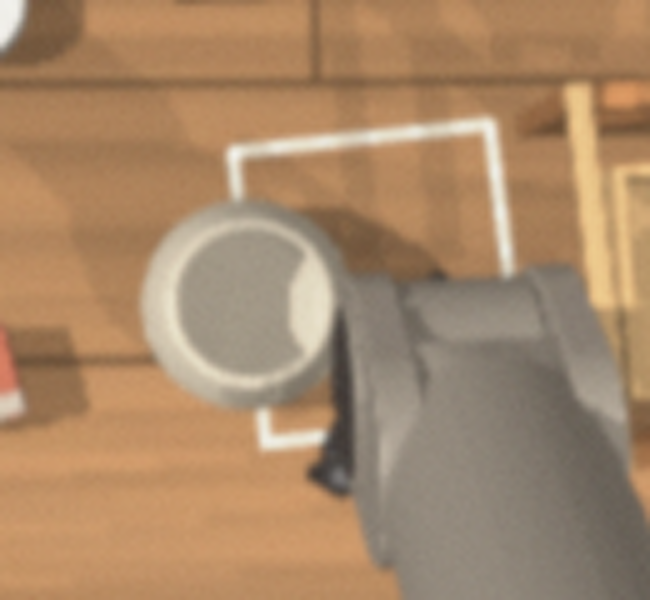

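Emit:
{"fn": "play_rows", "kwargs": {
  "motion": "0 -4 0 0 1; -0.5 0 8.5 0 1; -0.5 0 8.5 0 1; -0.5 0 8.5 0 1; 0 0 5 0 1"
}}

```text
time_s: 5.75
tcp_pos: [0.44, -0.1248, 0.0091]
tool_rot: [0.678, -0.677, 0.202, -0.203]
ft_force: [0.7, 0.2, -0.0]
grip_width: 0.0854
```

```bash
python3 - <<'E'
from h import *
for n in("side","top"):
    im=get_image(n)[:,:,::-1].copy()
    a=im[64:184,286:416] if n=="side" else im[173:293,307:437]
    cv2.imwrite(f"pics/{n}6.png",cv2.resize(a,None,fx=5,fy=5,interpolation=cv2.INTER_CUBIC))
E
python3 plan.py "[]" 1
```

```text
t 5.85 tcp [ 439.9 -125.     9. ] zang 56.7 down -1.0 q [ 0.41  0.42 -0.33  2.23  0.26  0.53 -0.69] F [-0.3  0.1 -0.1] w 85.7
```

View pics/side6.png

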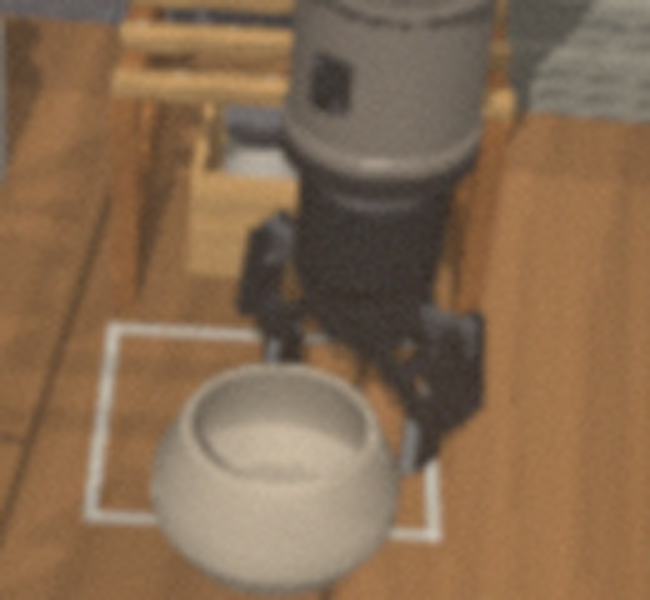

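View pics/top6.png

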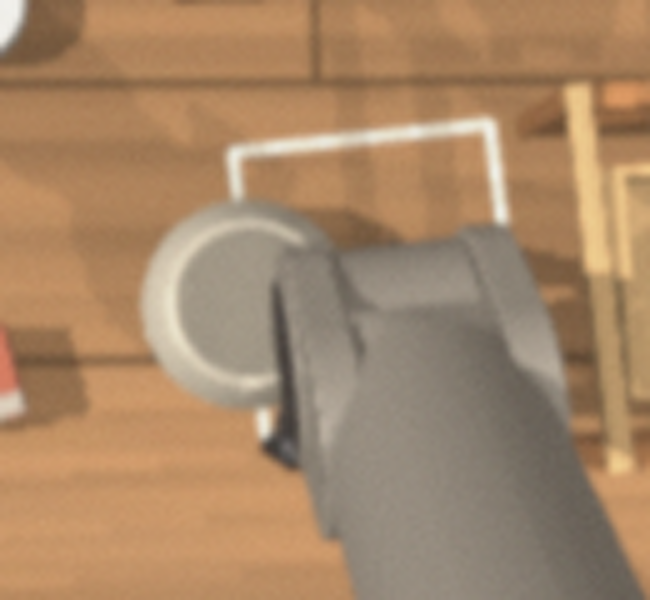

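```bash
cat > push.py <<'E'
import sys
from plan import *
def tcp(c,h,L=60): return (c[0]-L*np.cos(np.radians(h)),c[1]-L*np.sin(np.radians(h)))
def path(c0,h0,wps,z=9,L=60):
    w=[]
    c=np.array(c0,float);h=h0
    for x,y,b,n in wps:
        for k in range(1,n+1):
            cc=c+(np.array([x,y])-c)*k/n; hh=h+(b-h)*k/n; t=tcp(cc,hh,L); w.append((t[0],t[1],z,hh,1))
        c=np.array([x,y]);h=b
    rows(w,1)
path(*eval(sys.argv[1]))
E
python3 push.py "((472,-72),57,[(540,35,57,13),(545,60,75,4),(545,100,90,4),(545,175,90,8)])"
```

```text
t 5.85 tcp [ 439.9 -125.     9. ] zang 56.7 down -1.0 q [ 0.41  0.42 -0.33  2.23  0.26  0.53 -0.69] F [-0.3  0.1 -0.1] w 85.7
-2.1 -0 11.7 -0.25 1; -0 -0 9.7 -0 1; -0.1 -0 9.8 -0 1; -0.1 -0 9.7 -0 1; -0.1 -0 9.8 -0 1
-0.1 -0 9.7 -0 1; -0.1 -0 9.8 -0 1; -0.1 -0 9.7 -0 1; -0.1 -0 9.8 -0 1; -0.1 -0 9.7 -0 1
-0.1 -0 9.8 -0 1; -0.1 -0 9.7 -0 1; -0.1 -0 9.8 -0 1; 2.3 -0 6.1 -4.5 1; 2.9 -0 6.3 -4.5 1
3.3 -0 6.4 -4.5 1; 3.8 -0 6.5 -4.5 1; 1.3 -0 9.7 -3.75 1; 2 -0 10 -3.75 1; 2.6 -0 10 -3.75 1
3.3 -0 10.1 -3.75 1; -0 -0 9.4 -0 1; -0 -0 9.4 -0 1; -0 -0 9.4 -0 1; -0 -0 9.3 -0 1
-0 -0 9.4 -0 1; -0 -0 9.4 -0 1; -0 -0 9.4 -0 1; -0 -0 9.3 -0 1
```

Emit:
{"fn": "play_rows", "kwargs": {
  "motion": "-1 0 8 0 1; -1 0 10 0 1; 0 0 10 0 1; 0 0 10 0 1; 0 0 10 0 1"
}}

```text
time_s: 6.35
tcp_pos: [0.4646, -0.0839, 0.009]
tool_rot: [0.677, -0.677, 0.203, -0.203]
ft_force: [-1.8, -1.3, -0.3]
grip_width: 0.0852
```

```bash
cat > look.py <<'E'
import sys
from h import *
k=sys.argv[1]
ims=[get_image("side")[:,:,::-1],get_image("top")[:,:,::-1]]
cv2.imwrite(f"pics/look{k}.png",np.hstack([cv2.resize(ims[0][90:350,150:450],(400,347)),cv2.resize(ims[1][130:280,180:430],None,fx=1.6,fy=1.6)]) if 0 else np.vstack([cv2.resize(ims[0][90:340,160:460],(600,500))[:300+0] if 0 else cv2.resize(ims[0][90:330,150:470],(480,360)),cv2.resize(ims[1][140:270,190:430],(443,240),interpolation=cv2.INTER_CUBIC) if 0 else cv2.copyMakeBorder(cv2.resize(ims[1][140:270,190:430],(443,240)),0,0,0,37,cv2.BORDER_CONSTANT)]))
E
python3 look.py 1; python3 plan.py "[]" 1
```

```text
t 6.45 tcp [465.3 -83.1   9.1] zang 56.8 down -1.0 q [ 0.32  0.44 -0.33  2.19  0.26  0.55 -0.79] F [-0.7 -0.7  0.5] w 85.7
```

View pics/look1.png

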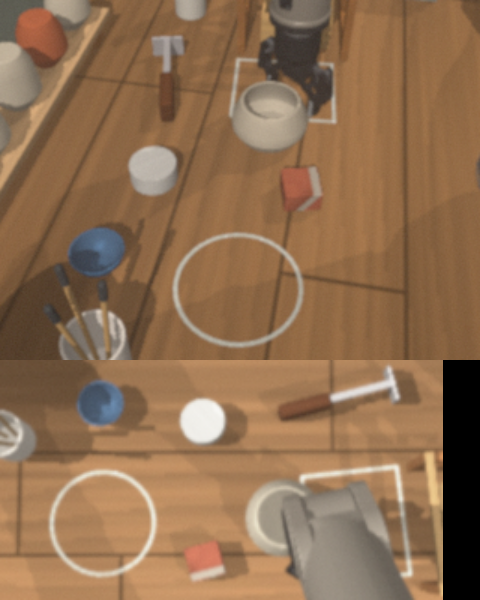

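```bash
python3 - <<'E'
from h import *
print(plane("top",323.3,225.3,.034)-[0,.065])
# side: pot left/right edges at widest and bottom, scale 1.5, off 150,90
print(plane("side",233/1.5+150,118/1.5+90,.034),plane("side",308/1.5+150,118/1.5+90,.034))
E
```

```text
[ 0.4968986  -0.03700364]
[ 0.55706621 -0.02301914] [ 0.43035371 -0.04710027]
```

```bash
python3 push.py "((496.5,-36),57,[(540,32,57,7),(545,60,75,4),(545,100,90,4),(545,175,90,7)],9,56)"
```

```text
t 6.45 tcp [465.3 -83.1   9.1] zang 56.8 down -1.0 q [ 0.32  0.44 -0.33  2.19  0.26  0.55 -0.79] F [-0.7 -0.7  0.5] w 85.7
0.4 0.1 12 -0.23 1; -0 0 11.6 0 1; -0.1 0 11.5 0 1; -0.1 0 11.5 0 1; -0.1 0 11.6 0 1
-0.1 0 11.5 0 1; -0 0 11.5 0 1; 1.6 0 6.7 -4.5 1; 2.1 0 7 -4.5 1; 2.7 0 7 -4.5 1
3.3 0 7.2 -4.5 1; 1.1 0 9.8 -3.75 1; 1.7 0 9.9 -3.75 1; 2.3 0 10.1 -3.75 1; 3 0 10.1 -3.75 1
0 0 10.7 0 1; 0 0 10.7 0 1; 0 0 10.7 0 1; 0 0 10.7 0 1; 0 0 10.7 0 1
0 0 10.8 0 1; 0 0 10.7 0 1
```

Emit:
{"fn": "play_rows", "kwargs": {
  "motion": "0 0 11 0 1; 0 0 11.5 0 1; 0 0 11.5 0 1; 0 0 11.5 0 1; 0 0 11.5 0 1"
}}

```text
time_s: 6.95
tcp_pos: [0.4959, -0.0362, 0.009]
tool_rot: [0.677, -0.677, 0.203, -0.203]
ft_force: [-0.9, -1.9, 0.5]
grip_width: 0.0858
```

Emit:
{"fn": "play_rows", "kwargs": {
  "motion": "0 0 11.5 0 1; 0 0 11.5 0 1; 1.6 0 6.7 -4.5 1; 2.1 0 7 -4.5 1; 2.7 0 7 -4.5 1"
}}

```text
time_s: 7.45
tcp_pos: [0.5245, -0.0021, 0.0091]
tool_rot: [0.697, -0.697, 0.12, -0.121]
ft_force: [0.4, -1.8, -0.4]
grip_width: 0.0853
```

```bash
python3 look.py 2; python3 plan.py "[]" 1
```

```text
t 7.55 tcp [524.8  -1.5   9.2] zang 70.3 down -1.0 q [ 0.2   0.5  -0.39  2.08  0.32  0.62 -0.75] F [ 1.   0.1 -0.3] w 85.3
```

View pics/look2.png

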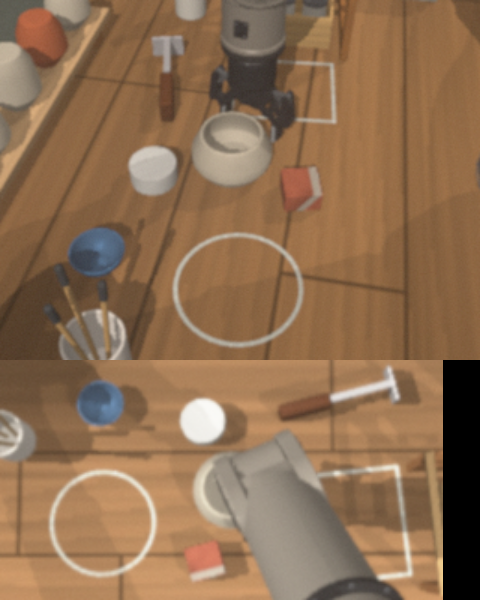

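```bash
python3 - <<'E'
from h import *
print(plane("top",193/1.846+190,130/1.846+140,.034)-[0,.065])
print(plane("side",192/1.5+150,153/1.5+90,.034),plane("side",272/1.5+150,153/1.5+90,.034))
E
python3 push.py "((543,51),70.3,[(545,100,90,5),(545,178,90,8),(541,190,105,3),(495,270,117,9)],9,56)"
```

```text
[0.54387754 0.05248908]
[0.60676958 0.07118798] [0.47922438 0.04707251]
t 7.55 tcp [524.8  -1.5   9.2] zang 70.3 down -1.0 q [ 0.2   0.5  -0.39  2.08  0.32  0.62 -0.75] F [ 1.   0.1 -0.3] w 85.3
0.4 0.2 9 -3.94 1; 1.5 -0 9.7 -3.94 1; 2.3 -0 9.8 -3.94 1; 2.9 -0 9.9 -3.94 1; 3.5 -0 9.9 -3.94 1
0 -0 9.8 -0 1; 0 -0 9.7 -0 1; 0 -0 9.8 -0 1; 0 -0 9.7 -0 1; 0 -0 9.8 -0 1
0 -0 9.7 -0 1; 0 -0 9.8 -0 1; 0 -0 9.7 -0 1; 3.6 -0 4.2 -5 1; 3.9 -0 4.4 -5 1
4.3 -0 4.3 -5 1; -1.4 -0 10 -1.34 1; -1.1 -0 9.9 -1.33 1; -0.8 -0 10.1 -1.33 1; -0.7 -0 10.1 -1.34 1
-0.4 -0 10.1 -1.33 1; -0.2 -0 10.2 -1.33 1; 0.1 -0 10.1 -1.34 1; 0.3 -0 10.3 -1.33 1; 0.6 -0 10.2 -1.33 1
```

Pot is at about (544,52), matching the expectation. Continuing.

Emit:
{"fn": "play_rows", "kwargs": {
  "motion": "0.4 0 9 -4 1; 1.5 0 9.7 -4 1; 2.3 0 9.8 -4 1; 2.9 0 9.9 -4 1; 3.5 0 9.9 -4 1"
}}

```text
time_s: 8.05
tcp_pos: [0.544, 0.0426, 0.0091]
tool_rot: [-0.707, 0.707, 0.001, -0.001]
ft_force: [0.3, -3.5, 1.0]
grip_width: 0.0856
```

Emit:
{"fn": "play_rows", "kwargs": {
  "motion": "0 0 10 0 1; 0 0 10 0 1; 0 0 10 0 1; 0 0 10 0 1; 0 0 10 0 1"
}}

```text
time_s: 8.55
tcp_pos: [0.5434, 0.0935, 0.0091]
tool_rot: [-0.707, 0.707, 0.001, -0.001]
ft_force: [1.2, -3.7, 1.1]
grip_width: 0.0853
```

```bash
python3 look.py 3; python3 plan.py "[]" 1
```

```text
t 8.65 tcp [543.5  94.8   9.1] zang 90.3 down -1.0 q [ 0.09  0.55 -0.47  2.01  0.39  0.67 -0.63] F [-0.7 -0.4  0.2] w 85.5
```

View pics/look3.png

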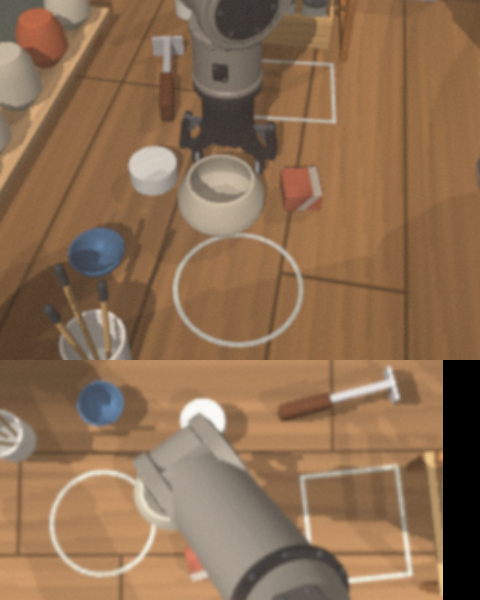

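```bash
python3 - <<'E'
from h import *
print(plane("side",180/1.5+150,195/1.5+90,.034),plane("side",265/1.5+150,195/1.5+90,.034))
E
python3 push.py "((544,151),90.3,[(544,182,90,3),(540,193,105,3),(497,264,117,8)],9,56)"
```

```text
[0.60404359 0.16078968] [0.476949   0.13689069]
t 8.65 tcp [543.5  94.8   9.1] zang 90.3 down -1.0 q [ 0.09  0.55 -0.47  2.01  0.39  0.67 -0.63] F [-0.7 -0.4  0.2] w 85.5
0.8 0.1 10.5 0.06 1; -0.1 0 10.3 0.1 1; -0 0 10.4 0.1 1; 3.5 0 3.8 -5 1; 3.9 0 4 -5 1
4.2 0 4.1 -5 1; -1.5 0 10 -1.5 1; -1.1 0 10 -1.5 1; -0.9 0 10.1 -1.5 1; -0.7 0 10.2 -1.5 1
-0.3 0 10.2 -1.5 1; -0.1 0 10.3 -1.5 1; 0.1 0 10.3 -1.5 1; 0.5 0 10.4 -1.5 1
```

Emit:
{"fn": "play_rows", "kwargs": {
  "motion": "0 0 10.4 0 1; 0 0 10.4 0 1; 0 0 10.4 0 1; 3.5 0 3.8 -5 1; 3.9 0 4 -5 1"
}}

```text
time_s: 9.15
tcp_pos: [0.5507, 0.1333, 0.0091]
tool_rot: [0.704, -0.704, -0.064, 0.064]
ft_force: [0.8, -1.9, -1.1]
grip_width: 0.0855
```

Emit:
{"fn": "play_rows", "kwargs": {
  "motion": "4.2 0 4.1 -5 1; -1.5 0 10 -1.5 1; -1 0 10 -1.5 1; -1 0 10 -1.5 1; -0.7 0 10 -1.5 1"
}}

```text
time_s: 9.65
tcp_pos: [0.5374, 0.1747, 0.0091]
tool_rot: [0.695, -0.695, -0.131, 0.13]
ft_force: [1.6, -1.9, -0.1]
grip_width: 0.0855
```

```bash
python3 look.py 4; python3 plan.py "[]" 1
```

```text
t 9.75 tcp [536.9 175.7   9.2] zang 111.4 down -1.0 q [ 0.01  0.59 -0.56  1.98  0.47  0.71 -0.46] F [-0.2 -0.2  0.5] w 85.9
```

View pics/look4.png

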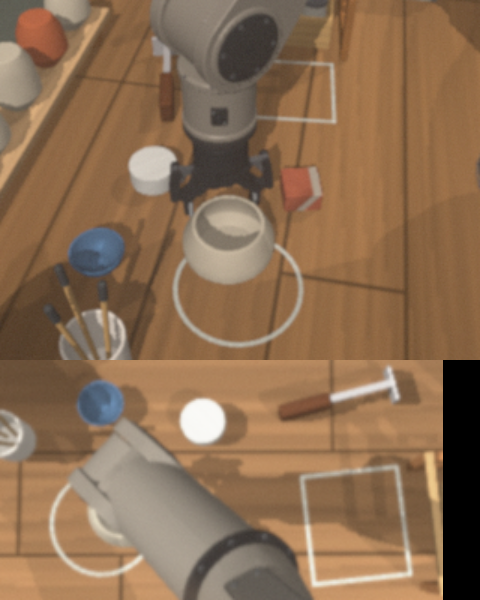

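```bash
python3 - <<'E'
from h import *
print(plane("side",183/1.5+150,240/1.5+90,.034),plane("side",274/1.5+150,240/1.5+90,.034))
E
python3 push.py "((516.5,228),111.4,[(492,277,116,6)],9,56)"
```

```text
[0.57927228 0.24104636] [0.45163469 0.21716945]
t 9.75 tcp [536.9 175.7   9.2] zang 111.4 down -1.0 q [ 0.01  0.59 -0.56  1.98  0.47  0.71 -0.46] F [-0.2 -0.2  0.5] w 85.9
-0 0.2 9.2 -0.81 1; 0 -0 9.1 -0.76 1; 0.2 -0 9.2 -0.77 1; 0.3 -0 9.1 -0.77 1; 0.4 -0 9.1 -0.76 1
0.5 -0 9.1 -0.77 1
```

Emit:
{"fn": "play_rows", "kwargs": {
  "motion": "0 0 9 -0.8 1; 0 0 9 -0.8 1; 0.2 0 9 -0.8 1; 0.3 0 9 -0.8 1; 0.4 0 9 -0.8 1"
}}

```text
time_s: 10.25
tcp_pos: [0.5211, 0.2163, 0.0091]
tool_rot: [0.69, -0.69, -0.154, 0.154]
ft_force: [1.4, -2.0, -0.2]
grip_width: 0.0851
```

Emit:
{"fn": "play_rows", "kwargs": {
  "motion": "0.4 0 7 -0.8 1; 0 0 0 0 1; 0 0 -10 0 1; 0 0 -30 0 1; 0 0 -30 0 1"
}}

```text
time_s: 10.75
tcp_pos: [0.55, 0.1578, 0.0091]
tool_rot: [-0.689, 0.689, 0.159, -0.159]
ft_force: [0.0, -0.4, -0.4]
grip_width: 0.0854
```

Emit:
{"fn": "play_rows", "kwargs": {
  "motion": "0 -30 0 0 1; 0 -40 -10 0 1; 0 -40 -10 0 1; 0 -40 -10 0 1; 0 0 0 0 1"
}}

```text
time_s: 11.25
tcp_pos: [0.5658, 0.1304, 0.1641]
tool_rot: [-0.689, 0.69, 0.16, -0.155]
ft_force: [0.5, 0.1, -0.8]
grip_width: 0.0856
```

```bash
python3 look.py 5; python3 plan.py "[]" 1
```

```text
t 11.35 tcp [563.3 130.7 159.9] zang 115.8 down -1.0 q [ 0.21  0.41 -0.69  1.85  0.31  0.99 -0.16] F [-0.2 -0.5 -1.1] w 85.5
```

View pics/look5.png

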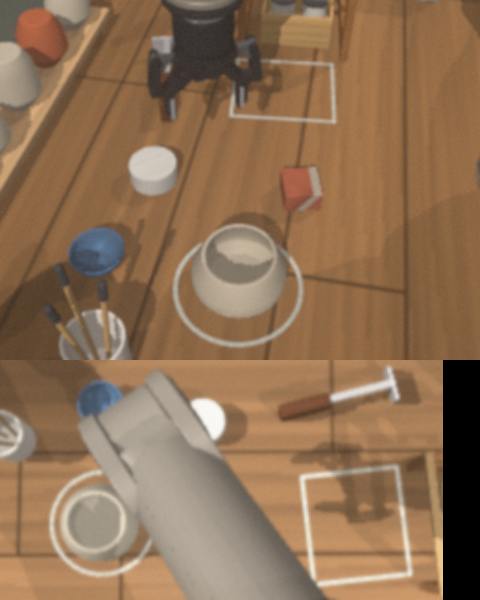

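```bash
python3 - <<'E'
from h import *
print(plane("top",61/1.846+190,163/1.846+140,.034)-[0,.065])
print(plane("side",192/1.5+150,280/1.5+90,.034),plane("side",287/1.5+150,280/1.5+90,.034))
E
python3 plan.py "[(686,-72,160,104,10),(686,-72,100,104,3)]" 1
```

```text
[0.48951693 0.27457214]
[0.55129726 0.30287494] [0.42498132 0.2793423 ]
t 11.35 tcp [563.3 130.7 159.9] zang 115.8 down -1.0 q [ 0.21  0.41 -0.69  1.85  0.31  0.99 -0.16] F [-0.2 -0.5 -1.1] w 85.5
2.2 -0 -23.6 1.18 1; 2.7 -0 -23.5 1.19 1; 3.2 -0 -23.5 1.18 1; 3.6 -0 -23.4 1.19 1; 4.2 -0.1 -23.3 1.18 1
4.6 0 -23.3 1.18 1; 5.1 0 -23.1 1.19 1; 5.6 0 -23 1.18 1; 6 -0 -22.9 1.19 1; 6.6 -0 -22.8 1.18 1
-0 20 -0 0 1; -0 20 -0 0 1; -0 20 -0 0 1
```

Emit:
{"fn": "play_rows", "kwargs": {
  "motion": "2 0 -23.5 1.2 1; 3 0 -23.5 1.2 1; 3 0 -23.5 1.2 1; 4 0 -23.5 1.2 1; 4 0 -23 1.2 1"
}}

```text
time_s: 11.85
tcp_pos: [0.625, 0.0289, 0.1585]
tool_rot: [0.697, -0.697, -0.121, 0.122]
ft_force: [-0.1, -0.0, -0.4]
grip_width: 0.0851
```

Emit:
{"fn": "play_rows", "kwargs": {
  "motion": "5 0 -23 1.2 1; 5 0 -23 1.2 1; 5.5 0 -23 1.2 1; 6 0 -23 1.2 1; 6.5 0 -23 1.2 1"
}}

```text
time_s: 12.35
tcp_pos: [0.6863, -0.0719, 0.1589]
tool_rot: [-0.702, 0.702, 0.085, -0.085]
ft_force: [0.7, -0.2, -0.1]
grip_width: 0.0851
```

Emit:
{"fn": "play_rows", "kwargs": {
  "motion": "0 25 0 0 1; 0 25 0 0 1; 0 20 0 0 1; 0 0 0 0 1"
}}

```text
time_s: 12.75
tcp_pos: [0.6841, -0.0709, 0.0861]
tool_rot: [0.702, -0.702, -0.084, 0.087]
ft_force: [0.3, 0.4, -0.1]
grip_width: 0.0855
```

```bash
python3 - <<'E'
from h import *
im=get_image("side")[:,:,::-1];tp=get_image("top")[:,:,::-1]
cv2.imwrite("pics/g1.png",cv2.resize(im[50:200,200:350],None,fx=4,fy=4,interpolation=cv2.INTER_CUBIC))
cv2.imwrite("pics/g1t.png",cv2.resize(tp[120:270,190:390],None,fx=4,fy=4,interpolation=cv2.INTER_CUBIC))
E
python3 plan.py "[(686,-72,90,104,1)]" 1
```

```text
t 12.85 tcp [685.8 -70.4  89.3] zang 103.9 down -1.0 q [ 0.38  0.63 -0.53  1.65  0.37  0.97 -0.03] F [0.9 0.3 0.4] w 85.6
-0.2 -0.7 -1.6 -0.07 1
```

View pics/g1.png

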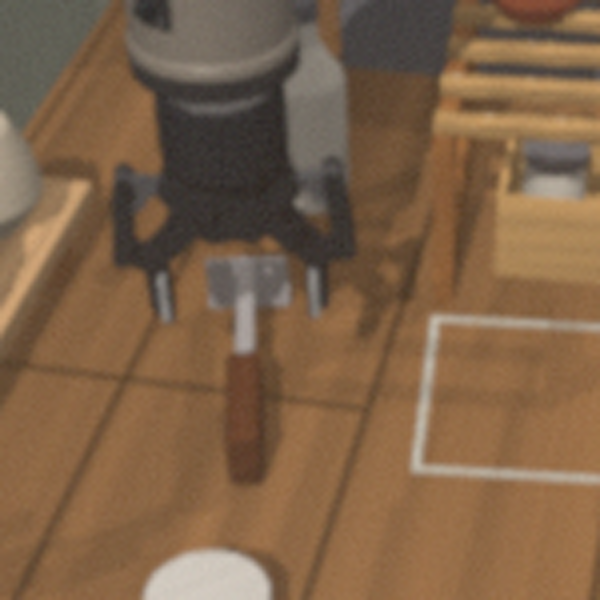

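View pics/g1t.png

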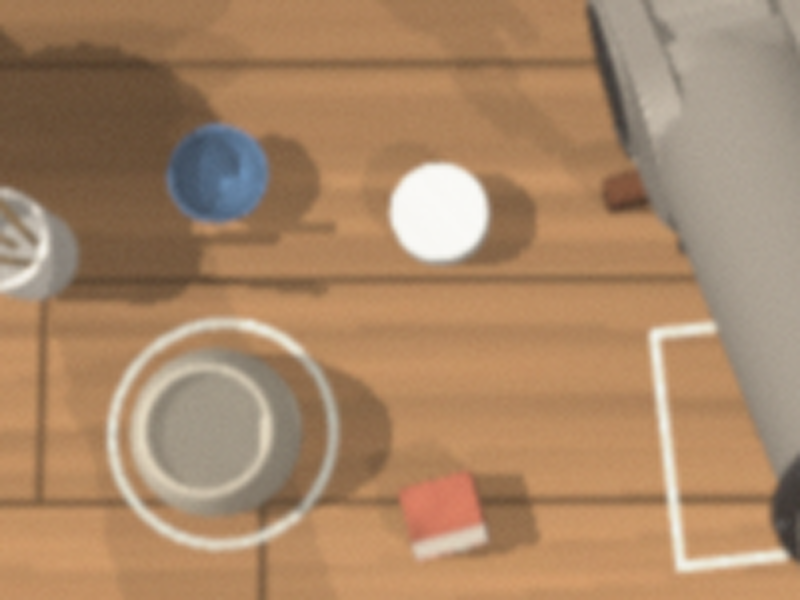

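```bash
python3 - <<'E'
from h import *
for z in(.07,.09,.11,.13):print(z,plane("side",260,129.5,z))
E
python3 plan.py "[(686,-72,5,104,6)]" 1
```

```text
0.07 [ 0.69950599 -0.11490598]
0.09 [ 0.69103262 -0.08993872]
0.11 [ 0.68255926 -0.06497146]
0.13 [ 0.67408589 -0.04000421]
t 12.85 tcp [685.8 -70.4  89.3] zang 103.9 down -1.0 q [ 0.38  0.63 -0.53  1.65  0.37  0.97 -0.03] F [0.9 0.3 0.4] w 85.6
-0 14.1 -0.3 -0.01 1; -0.1 14 -0.2 -0.01 1; -0 14.1 -0.3 -0.01 1; -0 14 -0.3 -0.01 1; -0.1 14.1 -0.2 -0.01 1
-0 14 -0.3 -0.02 1
```

Emit:
{"fn": "play_rows", "kwargs": {
  "motion": "0 16 0 0 1; 0 16 0 0 1; 0 16 0 0 1; 0 16 0 0 1; 0 10 0 0 1"
}}

```text
time_s: 13.35
tcp_pos: [0.6847, -0.07, 0.0129]
tool_rot: [0.702, -0.702, -0.085, 0.087]
ft_force: [0.4, -0.6, 0.1]
grip_width: 0.0852
```

Emit:
{"fn": "play_rows", "kwargs": {
  "motion": "0 10 0 0 1; 0 0 0 0 1; 0 0 0 0 0; 0 0 0 0 0; 0 0 0 0 0"
}}

```text
time_s: 13.85
tcp_pos: [0.6858, -0.0701, 0.0057]
tool_rot: [-0.702, 0.702, 0.086, -0.086]
ft_force: [0.7, -0.5, -0.1]
grip_width: 0.0439
```

Emit:
{"fn": "play_rows", "kwargs": {
  "motion": "0 0 0 0 0; 0 0 0 0 0; 0 0 0 0 0; 0 0 0 0 0"
}}

```text
time_s: 14.25
tcp_pos: [0.686, -0.07, 0.0058]
tool_rot: [-0.702, 0.702, 0.086, -0.085]
ft_force: [0.1, 0.5, 5.0]
grip_width: 0.0231
```

```bash
python3 - <<'E'
from h import *
im=get_image("side")[:,:,::-1]
cv2.imwrite("pics/g2.png",cv2.resize(im[50:200,200:350],None,fx=4,fy=4,interpolation=cv2.INTER_CUBIC))
E
python3 plan.py "[]" 1
```

```text
t 14.3 tcp [686.  -70.    5.8] zang 104.0 down -1.0 q [ 0.35  0.73 -0.49  1.68  0.43  0.84 -0.08] F [0.7 0.2 5.2] w 23.3
```

View pics/g2.png

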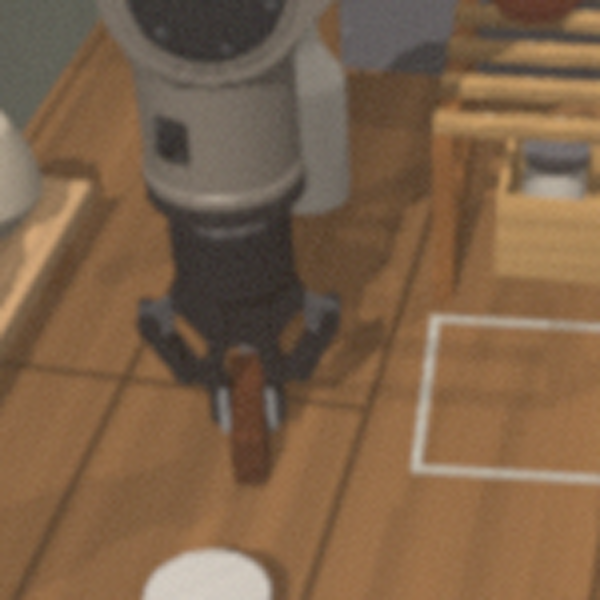

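```bash
python3 plan.py "[(686,-70,92,104,5),(458,-54,90,95,12)]" 0
```

```text
t 14.3 tcp [686.  -70.    5.8] zang 104.0 down -1.0 q [ 0.35  0.73 -0.49  1.68  0.43  0.84 -0.08] F [0.7 0.2 5.2] w 23.3
-0 -17.2 0 -0.01 0; -0 -17.3 0 -0.01 0; -0 -17.2 0 -0 0; -0 -17.2 0 -0.01 0; -0 -17.3 0 -0.01 0
-18.1 0.2 5.9 0.75 0; -18.2 0.1 5.6 0.75 0; -18.3 0.2 5.5 0.75 0; -18.3 0.2 5.1 0.75 0; -18.4 0.1 5 0.75 0
-18.5 0.2 4.7 0.75 0; -18.5 0.2 4.4 0.75 0; -18.6 0.1 4.2 0.75 0; -18.6 0.2 4 0.75 0; -18.7 0.2 3.7 0.75 0
-18.7 0.2 3.5 0.75 0; -18.8 0.1 3.2 0.75 0
```

Emit:
{"fn": "play_rows", "kwargs": {
  "motion": "0 -10 0 0 0; 0 -18 0 0 0; 0 -20 0 0 0; 0 -20 0 0 0; 0 -18 0 0 0"
}}

```text
time_s: 14.8
tcp_pos: [0.6857, -0.07, 0.0935]
tool_rot: [-0.702, 0.702, 0.086, -0.086]
ft_force: [-0.3, -0.8, -2.0]
grip_width: 0.0234
```

Emit:
{"fn": "play_rows", "kwargs": {
  "motion": "-18 0 6 0.75 0; -18 0 6 0.75 0; -18 0 5.5 0.75 0; -18 0 5 0.75 0; -18 0 5 0.75 0"
}}

```text
time_s: 15.3
tcp_pos: [0.5909, -0.0626, 0.0921]
tool_rot: [-0.704, 0.704, 0.063, -0.062]
ft_force: [0.1, -0.4, -2.1]
grip_width: 0.0233
```

Emit:
{"fn": "play_rows", "kwargs": {
  "motion": "-18.5 0 5 0.75 0; -18.5 0 4.5 0.75 0; -18.5 0 4 0.75 0; -18.5 0 4 0.75 0; -18.5 0 4 0.75 0"
}}

```text
time_s: 15.8
tcp_pos: [0.4963, -0.0554, 0.092]
tool_rot: [-0.706, 0.706, 0.04, -0.039]
ft_force: [0.1, 0.1, -2.3]
grip_width: 0.0231
```

Emit:
{"fn": "play_rows", "kwargs": {
  "motion": "-19 0 3.5 0.75 0; -19 0 3 0.75 0; 0 0 0 0 0"
}}

```text
time_s: 16.1
tcp_pos: [0.4564, -0.0531, 0.0918]
tool_rot: [-0.706, 0.707, 0.03, -0.031]
ft_force: [-0.6, -1.5, -1.7]
grip_width: 0.0232
```

```bash
cat > g.py <<'E'
import sys
from h import *
k=sys.argv[1]
im=get_image("side")[:,:,::-1];tp=get_image("top")[:,:,::-1]
cv2.imwrite(f"pics/g{k}.png",cv2.resize(im[20:180,250:400],None,fx=3.7,fy=3.7,interpolation=cv2.INTER_CUBIC))
cv2.imwrite(f"pics/g{k}t.png",cv2.resize(tp[150:280,330:530],None,fx=4,fy=4,interpolation=cv2.INTER_CUBIC))
E
python3 g.py 3;python3 plan.py "[]" 1
```

```text
t 16.2 tcp [458.9 -53.1  92. ] zang 95.0 down -1.0 q [ 0.49  0.3  -0.58  2.16  0.25  0.74 -0.17] F [ 0.1  0.  -0.9] w 23.0
```

View pics/g3.png

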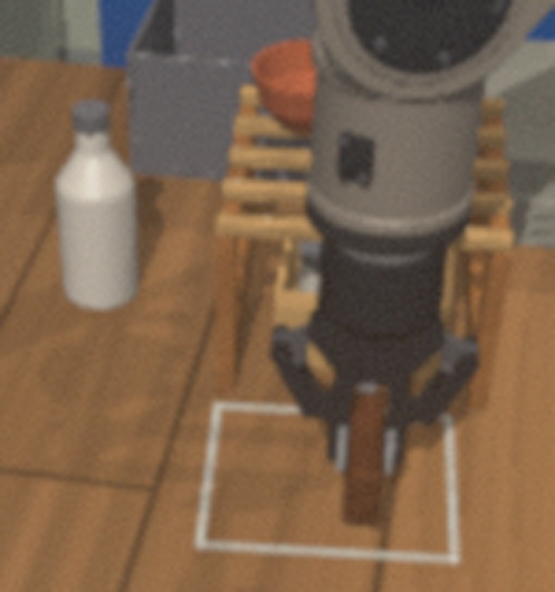

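View pics/g3t.png

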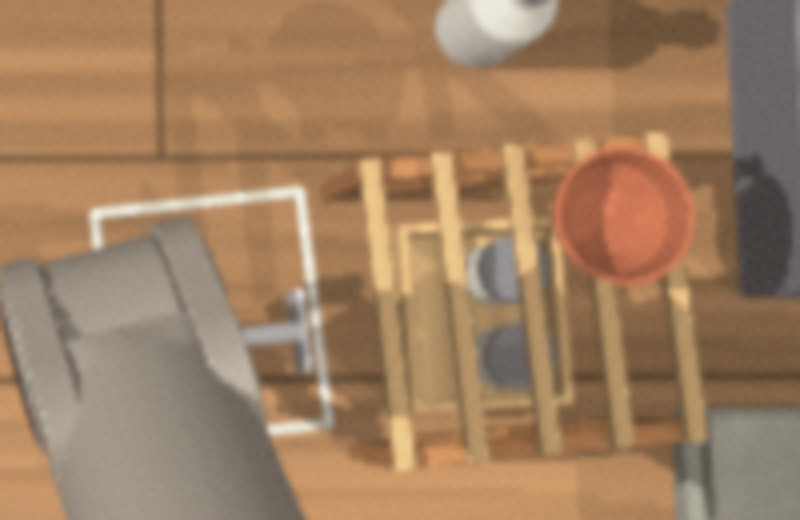

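```bash
python3 - <<'E'
from h import *
B=lambda u,v:(u/4+330,v/4+150)
for l,p,z in(("bl",(302,332),.128),("b1",(293,291),.128),("b2",(309,372),.128),("shaft",(248,335),.128),("cFL",(401,229),.07),("cFR",(416,409),.07),("jar",(472,275),.063),("slatfront",(375,165),.157)):
    print(l,(plane("top",*B(*p),z)*1000).round(1))
E
```

```text
bl [ 468.7 -210.1]
b1 [ 498.3 -204.3]
b2 [ 439.9 -214.5]
shaft [ 466.8 -171.1]
cFL [ 548.  -297.7]
cFR [ 412.1 -304.9]
jar [ 513.1 -352.5]
slatfront [ 586.1 -259.7]
```

```bash
python3 plan.py "[(472,-173,88,95,9),(472,-173,50,95,4)]" 0
```

```text
t 16.2 tcp [458.9 -53.1  92. ] zang 95.0 down -1.0 q [ 0.49  0.3  -0.58  2.16  0.25  0.74 -0.17] F [ 0.1  0.  -0.9] w 23.0
0.3 0.4 -13.4 -0 0; 0.3 0.5 -13.4 -0.01 0; 0.3 0.4 -13.4 -0 0; 0.3 0.5 -13.4 -0 0; 0.3 0.4 -13.4 -0.01 0
0.2 0.5 -13.4 -0 0; 0.3 0.4 -13.4 -0 0; 0.3 0.5 -13.4 -0.01 0; 0.3 0.4 -13.4 -0 0; 0 9.5 0 -0 0
0 9.5 0 -0 0; 0 9.5 0 -0 0; 0 9.5 0 -0 0
```

Emit:
{"fn": "play_rows", "kwargs": {
  "motion": "0.3 0.4 -13.4 0 0; 0.3 0.4 -13.4 0 0; 0.3 0.4 -13.4 0 0; 0.3 0.4 -13.4 0 0; 0.3 0.4 -13.4 0 0"
}}

```text
time_s: 16.7
tcp_pos: [0.4658, -0.1211, 0.0889]
tool_rot: [0.707, -0.706, -0.03, 0.03]
ft_force: [-0.1, 0.0, -2.3]
grip_width: 0.0233
```

Emit:
{"fn": "play_rows", "kwargs": {
  "motion": "0.3 0.4 -13.4 0 0; 0.3 0.4 -13.4 0 0; 0.3 0.4 -13.4 0 0; 0.3 0.4 -13.4 0 0; 0 0 0 0 0"
}}

```text
time_s: 17.2
tcp_pos: [0.4715, -0.1749, 0.0873]
tool_rot: [-0.706, 0.707, 0.03, -0.03]
ft_force: [-0.4, 0.4, -1.8]
grip_width: 0.0233
```

```bash
python3 g.py 4;python3 plan.py "[]" 1
```

```text
t 17.3 tcp [ 471.4 -172.9   87.3] zang 94.9 down -1.0 q [ 0.66  0.36 -0.52  2.08  0.26  0.76  0.07] F [ 0.6  1.  -2.2] w 22.8
```

View pics/g4.png

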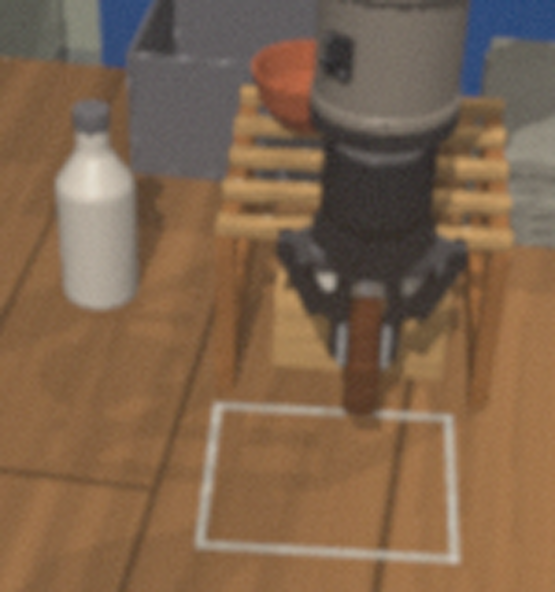

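View pics/g4t.png

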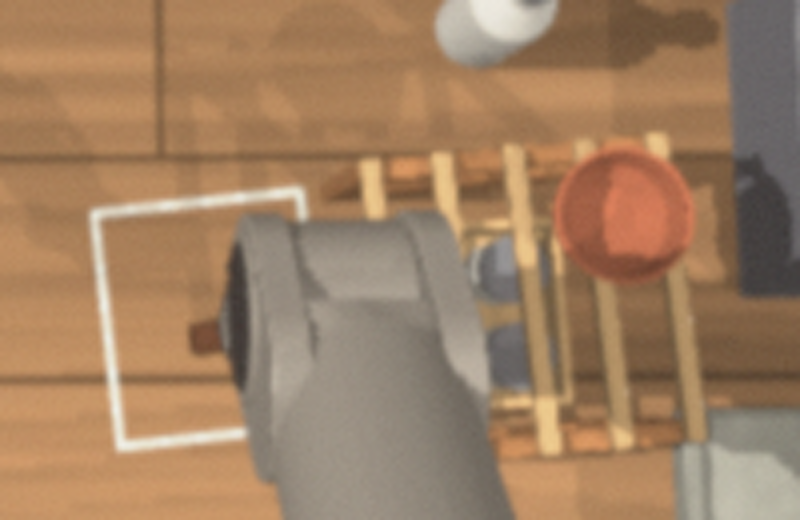

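Emit:
{"fn": "play_rows", "kwargs": {
  "motion": "0 8 0 0 0; 0 8 0 0 0; 0 0 0 0 0"
}}

```text
time_s: 17.6
tcp_pos: [0.4708, -0.1722, 0.0701]
tool_rot: [0.707, -0.706, -0.03, 0.032]
ft_force: [0.6, -0.7, -2.4]
grip_width: 0.0231
```

Emit:
{"fn": "play_rows", "kwargs": {
  "motion": "0 8 0 0 0; 0 7 0 0 0; 0 6 0 0 0; 0 0 0 0 0"
}}

```text
time_s: 18.0
tcp_pos: [0.471, -0.1726, 0.0495]
tool_rot: [0.707, -0.706, -0.03, 0.031]
ft_force: [0.5, -0.2, -2.1]
grip_width: 0.0229
```

```bash
python3 g.py 5;python3 plan.py "[]" 1
```

```text
t 18.1 tcp [ 471.4 -172.7   50.3] zang 95.0 down -1.0 q [ 0.64  0.42 -0.49  2.1   0.31  0.69  0.03] F [-0.8 -1.  -1.4] w 23.1
```

View pics/g5.png

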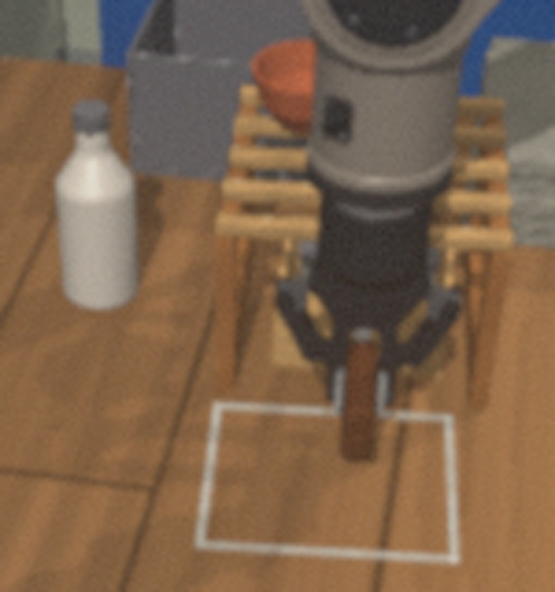

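Emit:
{"fn": "play_rows", "kwargs": {
  "motion": "0.6 0 7 0 0; 0.6 0 7 0 0; 0.5 0 5 0 0; 0.5 0 5 0 0; 0.5 0 5 0 0"
}}

```text
time_s: 18.6
tcp_pos: [0.4716, -0.1436, 0.0505]
tool_rot: [-0.706, 0.707, 0.03, -0.031]
ft_force: [-0.7, -3.3, -1.7]
grip_width: 0.0232
```

Emit:
{"fn": "play_rows", "kwargs": {
  "motion": "0.5 0 5 0 0; 0.6 0 7 0 0; 0.7 0 8 0 0; 0.7 0 8 0 0; 0.7 0 8 0 0"
}}

```text
time_s: 19.1
tcp_pos: [0.4718, -0.1068, 0.0505]
tool_rot: [0.706, -0.706, -0.031, 0.031]
ft_force: [0.0, -3.4, -0.9]
grip_width: 0.0231
```

```bash
python3 g.py 6;python3 plan.py "[]" 1
```

```text
t 19.2 tcp [ 471.9 -106.    50.5] zang 95.1 down -1.0 q [ 0.52  0.4  -0.51  2.14  0.31  0.67 -0.11] F [ 0.6 -0.4 -2.3] w 23.1
```

View pics/g6.png

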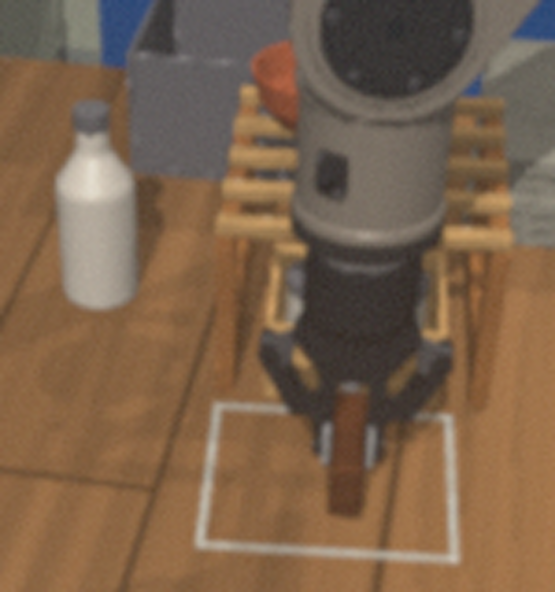

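View pics/g6t.png

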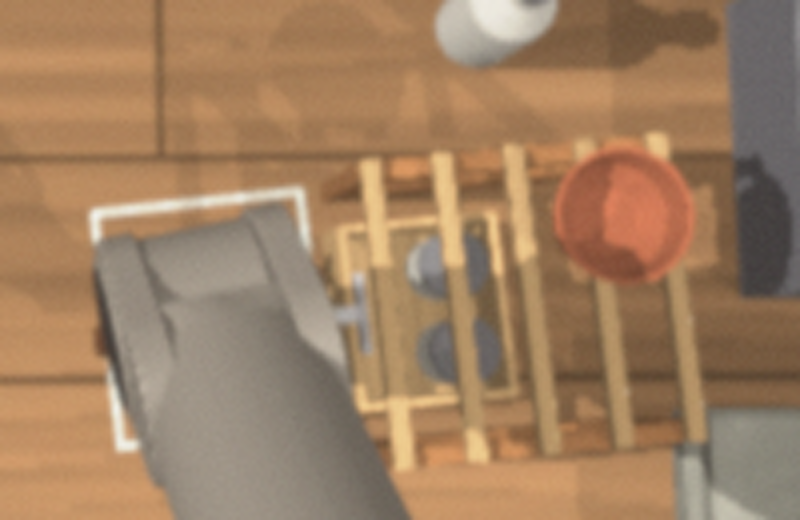

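```bash
cat > meas.py <<'E'
from h import *
import sys
B=lambda u,v:(u/4+330,v/4+150)
a,b=eval(sys.argv[1])
fl=plane("top",*B(*a),.07);fr=plane("top",*B(*b),.07)
d=fl-fr; n=np.array([d[1],-d[0]])/np.linalg.norm(d)
print("front",fl*1000,fr*1000,"w",np.linalg.norm(d),"ang",np.degrees(np.arctan2(n[1],n[0])),"centre",((fl+fr)/2+n*.06)*1000)
o=[plane("top",*B(*p),0) for p in((95,213),(300,190),(330,425),(120,447))]
print("outline c",np.mean(o,0)*1000,"ang",np.degrees(np.arctan2(*((o[1]+o[2]-o[0]-o[3])[::-1]))))
E
python3 meas.py "(338,228),(362,410)"
```

```text
front [ 549.05448546 -249.88308049] [ 411.57490901 -264.29828122] w 0.13823325197406092 ang -84.01421526412322 centre [ 486.5716002  -316.76354877]
outline c [ 484.02288892 -161.20599327] ang -84.18167009398364
```

Emit:
{"fn": "play_rows", "kwargs": {
  "motion": "0.6 0 7 0 0; 0.7 0 9 0 0; 0.7 0 10 0 0; 0.7 0 10 0 0; 0.7 0 10 0 0"
}}

```text
time_s: 19.7
tcp_pos: [0.471, -0.0605, 0.0504]
tool_rot: [0.706, -0.706, -0.031, 0.031]
ft_force: [0.1, -3.4, -3.2]
grip_width: 0.023
```

Emit:
{"fn": "play_rows", "kwargs": {
  "motion": "0.7 0 10 0 0; 0.7 0 10 0 0; 0.7 0 10 0 0; 0.7 0 10 0 0; 0.7 0 10 0 0"
}}

```text
time_s: 20.2
tcp_pos: [0.4703, -0.0105, 0.0504]
tool_rot: [0.706, -0.706, -0.031, 0.031]
ft_force: [0.9, -3.1, -2.4]
grip_width: 0.0226
```

```bash
python3 g.py 7;python3 plan.py "[]" 1
```

```text
t 20.3 tcp [470.5  -9.5  50.5] zang 95.1 down -1.0 q [ 0.35  0.39 -0.54  2.17  0.32  0.66 -0.33] F [ 0.  -0.2 -2.1] w 23.1
```

View pics/g7.png

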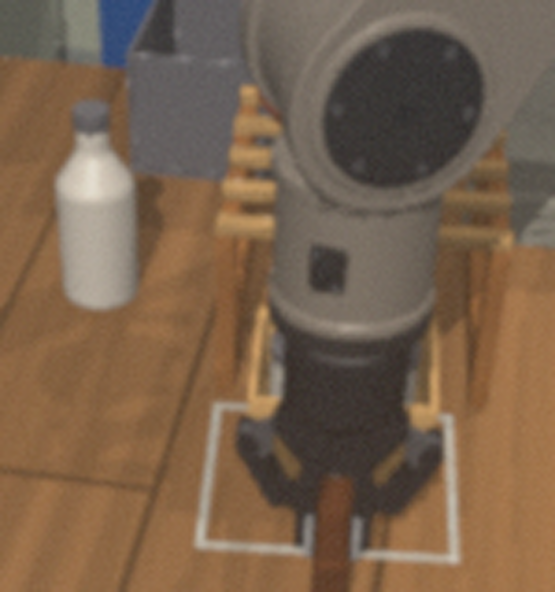

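View pics/g7t.png

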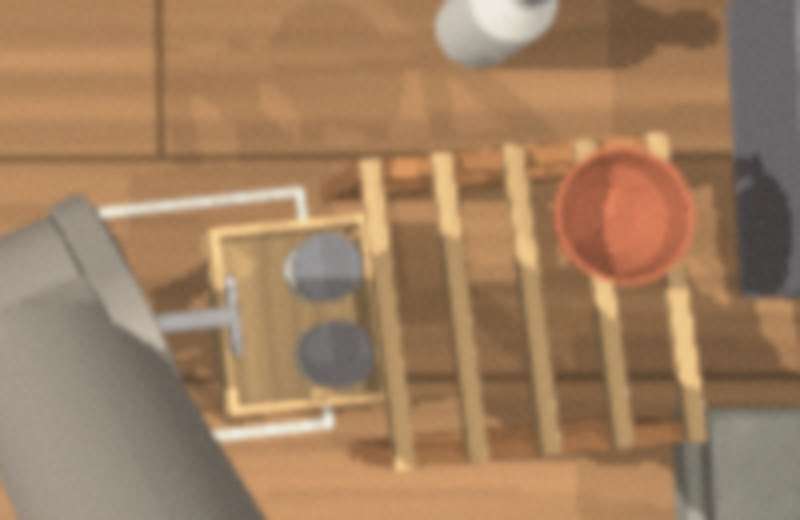

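```bash
python3 meas.py "(209,230),(230,416)"
```

```text
front [ 548.13441324 -151.82326007] [ 407.71803089 -164.96115785] w 0.14102965925844466 ang -84.65474764662672 centre [ 483.51564113 -218.13129495]
outline c [ 484.02288892 -161.20599327] ang -84.18167009398364
```

Emit:
{"fn": "play_rows", "kwargs": {
  "motion": "0.7 0 8 0 0; 0.9 0 10 0 0; 0.9 0 10 0 0; 0.9 0 10 0 0; 0.9 0 10 0 0"
}}

```text
time_s: 20.8
tcp_pos: [0.4704, 0.0378, 0.0504]
tool_rot: [0.706, -0.706, -0.031, 0.031]
ft_force: [-0.2, -3.8, -2.4]
grip_width: 0.0227
```

Emit:
{"fn": "play_rows", "kwargs": {
  "motion": "0.5 0 6 0 0; 0.2 0 3 0 0; 0 0 0 0 0"
}}

```text
time_s: 21.1
tcp_pos: [0.4705, 0.0466, 0.0505]
tool_rot: [0.707, -0.706, -0.031, 0.031]
ft_force: [-0.6, 0.2, -2.0]
grip_width: 0.0227
```

```bash
python3 g.py 8;python3 plan.py "[]" 1
```

```text
t 21.2 tcp [470.5  46.   50.5] zang 95.0 down -1.0 q [ 0.24  0.39 -0.55  2.16  0.33  0.67 -0.45] F [ 0.2 -0.7 -1.5] w 22.8
```

View pics/g8.png

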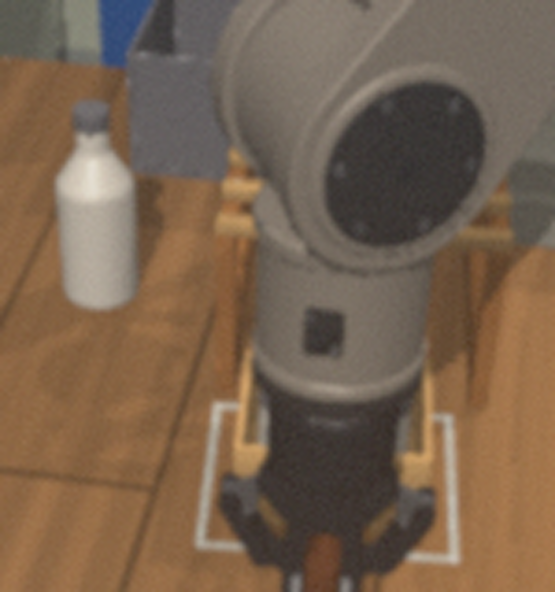

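View pics/g8t.png

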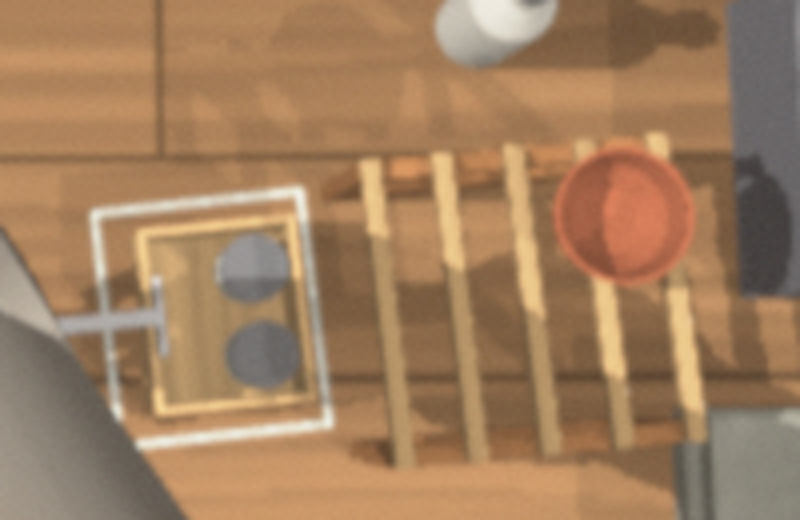

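```bash
python3 meas.py "(136,231),(156,416)"; python3 - <<'E'
from h import *
B=lambda u,v:(u/4+330,v/4+150)
for p in((136,231),(156,416),(318,403),(299,215)): print(plane("top",*B(*p),.07)*1000)
E
```

```text
front [547.71439458 -96.34936739] [ 408.06670346 -109.34774449] w 0.1402513295541322 ang -84.68224323645948 centre [ 483.45129934 -162.59031735]
outline c [ 484.02288892 -161.20599327] ang -84.18167009398364
[547.71439458 -96.34936739]
[ 408.06670346 -109.34774449]
[ 417.0115519  -231.34651329]
[ 559.16235172 -220.48401237]
```

Emit:
{"fn": "play_rows", "kwargs": {
  "motion": "0 0 -8 0 0; 0 0 -6 0 0; 0 0 0 0 0; 0 -10 0 0 0; 0 -15 0 0 0"
}}

```text
time_s: 21.7
tcp_pos: [0.4711, 0.032, 0.0757]
tool_rot: [0.707, -0.706, -0.03, 0.031]
ft_force: [0.6, 0.5, -1.7]
grip_width: 0.0232
```

Emit:
{"fn": "play_rows", "kwargs": {
  "motion": "0 -15 0 0 0; 0 -10 0 0 0; 0 0 0 0 0"
}}

```text
time_s: 22.0
tcp_pos: [0.4725, 0.032, 0.1019]
tool_rot: [-0.706, 0.707, 0.031, -0.03]
ft_force: [-0.5, 0.6, -1.7]
grip_width: 0.0234
```

```bash
python3 g.py 9;python3 plan.py "[(686,-70,100,104,13),(686,-70,7,104,8)]" 0
```

```text
t 22.1 tcp [471.6  31.8 100.5] zang 95.0 down -1.0 q [ 0.31  0.31 -0.59  2.13  0.25  0.77 -0.35] F [-0.5 -0.3 -3.1] w 23.2
15.8 0 -9.2 -0.7 0; 15.6 0.1 -9.4 -0.69 0; 15.5 0 -9.6 -0.7 0; 15.4 0 -9.8 -0.69 0; 15.3 0.1 -10 -0.7 0
15.2 0 -10.2 -0.7 0; 15 0 -10.3 -0.69 0; 14.9 0.1 -10.6 -0.7 0; 14.8 0 -10.7 -0.69 0; 14.7 0.1 -10.9 -0.7 0
14.5 -0 -11 -0.7 0; 14.4 0 -11.3 -0.69 0; 14.2 0.1 -11.4 -0.7 0; 0 11.6 0 0 0; 0 11.6 0 0 0
0 11.7 0 0 0; 0 11.6 0 0 0; 0 11.6 0 0 0; 0 11.6 0 0 0; 0 11.6 0 0 0
0 11.7 0 0 0
```

View pics/g9t.png

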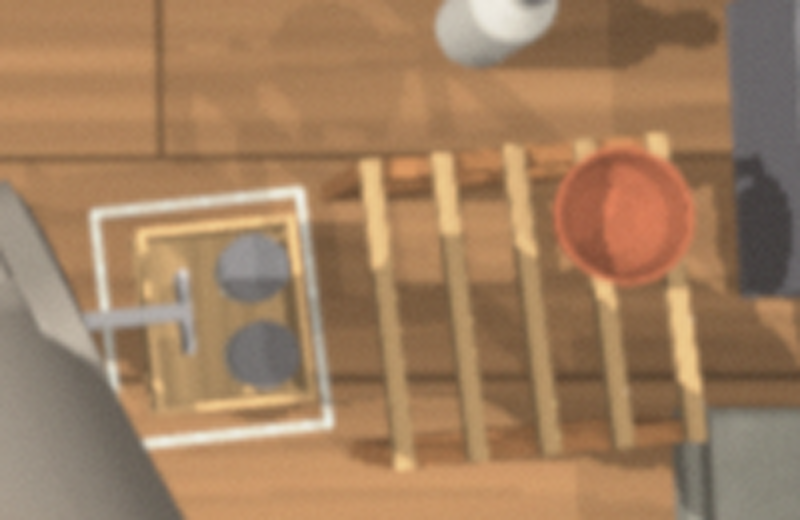

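Emit:
{"fn": "play_rows", "kwargs": {
  "motion": "16 -1 -9 -0.7 0; 15.5 0 -9.5 -0.7 0; 15.5 0 -9.5 -0.7 0; 15.5 0 -10 -0.7 0; 15.5 0 -10 -0.7 0"
}}

```text
time_s: 22.6
tcp_pos: [0.5546, -0.0075, 0.1004]
tool_rot: [0.705, -0.705, -0.052, 0.053]
ft_force: [-0.7, -0.0, -1.3]
grip_width: 0.023
```

Emit:
{"fn": "play_rows", "kwargs": {
  "motion": "15 0 -10 -0.7 0; 15 0 -10.5 -0.7 0; 15 0 -10.5 -0.7 0; 15 0 -11 -0.7 0; 14.5 0 -11 -0.7 0"
}}

```text
time_s: 23.1
tcp_pos: [0.6371, -0.0469, 0.1002]
tool_rot: [0.703, -0.703, -0.073, 0.074]
ft_force: [0.5, 0.1, -1.5]
grip_width: 0.0231
```

Emit:
{"fn": "play_rows", "kwargs": {
  "motion": "14.5 0 -11 -0.7 0; 14.5 0 -11 -0.7 0; 14 0 -11.5 -0.7 0; 0 0 0 0 0"
}}

```text
time_s: 23.5
tcp_pos: [0.6872, -0.071, 0.0998]
tool_rot: [0.702, -0.702, -0.086, 0.087]
ft_force: [-1.2, -0.4, -0.7]
grip_width: 0.0232
```

```bash
python3 plan.py "[(686,-70,8,104,8)]" 0
```

```text
t 23.5 tcp [687.2 -71.   99.8] zang 104.0 down -1.0 q [ 0.37  0.62 -0.52  1.64  0.35  0.98 -0.02] F [-1.2 -0.4 -0.7] w 23.2
-0.1 11.5 0.2 0 0; -0.1 11.5 0.1 0 0; -0.2 11.4 0.2 0 0; -0.1 11.5 0.2 0 0; -0.1 11.5 0.1 0 0
-0.1 11.5 0.2 0 0; -0.1 11.4 0.1 0 0; -0.1 11.5 0.2 0 0
```

Emit:
{"fn": "play_rows", "kwargs": {
  "motion": "0 15 0 0 0; 0 18 0 0 0; 0 18 0 0 0; 0 18 0 0 0; 0 12 0 0 0"
}}

```text
time_s: 24.0
tcp_pos: [0.6851, -0.0697, 0.0178]
tool_rot: [0.702, -0.702, -0.086, 0.087]
ft_force: [0.9, -0.5, -2.5]
grip_width: 0.0228
```

Emit:
{"fn": "play_rows", "kwargs": {
  "motion": "0 6 0 0 0; 0 4 0 0 0; 0 0 0 0 0; 0 0 0 0 0"
}}

```text
time_s: 24.4
tcp_pos: [0.6867, -0.0698, 0.011]
tool_rot: [-0.702, 0.702, 0.087, -0.086]
ft_force: [0.9, -0.2, -2.7]
grip_width: 0.0231
```

Emit:
{"fn": "play_rows", "kwargs": {
  "motion": "0 2.5 0 0 0; 0 2 0 0 0; 0 0 0 0 0; 0 0 0 0 0"
}}

```text
time_s: 24.8
tcp_pos: [0.6863, -0.0699, 0.006]
tool_rot: [-0.702, 0.702, 0.087, -0.087]
ft_force: [0.1, 0.2, -2.2]
grip_width: 0.0229
```

Emit:
{"fn": "play_rows", "kwargs": {
  "motion": "0 1 0 0 0; 0 0 0 0 0; 0 0 0 0 0"
}}

```text
time_s: 25.1
tcp_pos: [0.6864, -0.0699, 0.0058]
tool_rot: [-0.702, 0.702, 0.087, -0.086]
ft_force: [-4.3, 0.7, 10.8]
grip_width: 0.0229
```

Emit:
{"fn": "play_rows", "kwargs": {
  "motion": "0 1 0 0 0; 0 0 0 0 0; 0 0 0 0 0"
}}

```text
time_s: 25.4
tcp_pos: [0.6865, -0.0699, 0.0058]
tool_rot: [-0.702, 0.702, 0.087, -0.086]
ft_force: [-11.5, -0.3, 23.6]
grip_width: 0.0232
```

Touching down. Easing off, then opening and retreating.

Emit:
{"fn": "play_rows", "kwargs": {
  "motion": "0 -1.5 0 0 0; 0 0 0 0 0; 0 0 0 0 1; 0 0 0 0 1; 0 0 0 0 1"
}}

```text
time_s: 25.9
tcp_pos: [0.6862, -0.0699, 0.0053]
tool_rot: [0.702, -0.702, -0.086, 0.087]
ft_force: [-0.0, 0.0, -0.8]
grip_width: 0.0658
```

Emit:
{"fn": "play_rows", "kwargs": {
  "motion": "0 0 0 0 1; 0 0 0 0 1; 0 0 0 0 1; 0 0 0 0 1; 0 0 0 0 1"
}}

```text
time_s: 26.4
tcp_pos: [0.6863, -0.0698, 0.0054]
tool_rot: [0.702, -0.702, -0.087, 0.087]
ft_force: [-0.9, -0.9, 0.3]
grip_width: 0.0859
```

Emit:
{"fn": "play_rows", "kwargs": {
  "motion": "0 -10 0 0 1; 0 -20 0 0 1; 0 -35 0 0 1; 0 -40 0 0 1; 0 -40 0 0 1"
}}

```text
time_s: 26.9
tcp_pos: [0.686, -0.0697, 0.1526]
tool_rot: [0.702, -0.702, -0.087, 0.087]
ft_force: [0.1, 0.1, 0.2]
grip_width: 0.0855
```

Emit:
{"fn": "play_rows", "kwargs": {
  "motion": "0 -40 0 0 1; 0 -40 0 0 1; 0 0 0 0 1"
}}

```text
time_s: 27.2
tcp_pos: [0.6887, -0.0694, 0.2376]
tool_rot: [-0.701, 0.702, 0.09, -0.083]
ft_force: [0.4, -0.2, 0.0]
grip_width: 0.0858
```

```bash
python3 plan.py "[(480,60,310,95,10)]" 1
```

```text
t 27.2 tcp [688.7 -69.4 237.6] zang 104.1 down -1.0 q [ 0.4   0.49 -0.56  1.52  0.28  1.2   0.04] F [ 0.4 -0.2  0. ] w 85.8
-17.1 -7.2 17.6 0.91 1; -17.4 -7.3 17.4 0.9 1; -17.6 -7.2 17 0.91 1; -17.9 -7.3 16.8 0.9 1; -18.2 -7.2 16.5 0.91 1
-18.4 -7.3 16.3 0.91 1; -18.7 -7.2 15.9 0.9 1; -19 -7.2 15.6 0.91 1; -19.2 -7.3 15.3 0.9 1; -19.4 -7.2 15.1 0.91 1
```

Emit:
{"fn": "play_rows", "kwargs": {
  "motion": "-17 -7 17 1 1; -17 -7 17 1 1; -18 -7 17 1 1; -18 -7 17 1 1; -18 -7 16 1 1"
}}

```text
time_s: 27.7
tcp_pos: [0.5815, -0.0054, 0.266]
tool_rot: [-0.705, 0.705, 0.056, -0.056]
ft_force: [0.5, 0.4, 0.2]
grip_width: 0.0854
```

Emit:
{"fn": "play_rows", "kwargs": {
  "motion": "-18 -7 16 1 1; -19 -7 16 1 1; -19 -7 16 1 1; -19 -7 15 1 1; 0 0 0 0 1"
}}

```text
time_s: 28.2
tcp_pos: [0.4983, 0.0484, 0.295]
tool_rot: [-0.706, 0.707, 0.033, -0.031]
ft_force: [0.3, 0.7, 1.4]
grip_width: 0.0852
```

```bash
python3 - <<'E'
from h import *
for n in("side","top"): cv2.imwrite(f"pics/f_{n}.png",get_image(n)[:,:,::-1])
t=cv2.imread("pics/f_top.png");cv2.imwrite("pics/f_t.png",cv2.resize(t[130:280,330:520],None,fx=4,fy=4,interpolation=cv2.INTER_CUBIC))
E
python3 plan.py "[]" 1
```

```text
t 28.3 tcp [500.   46.5 294.1] zang 95.1 down -1.0 q [ 0.38  0.12 -0.65  1.86  0.08  1.18 -0.21] F [ 0.1  0.6 -0.7] w 85.2
```

View pics/f_side.png

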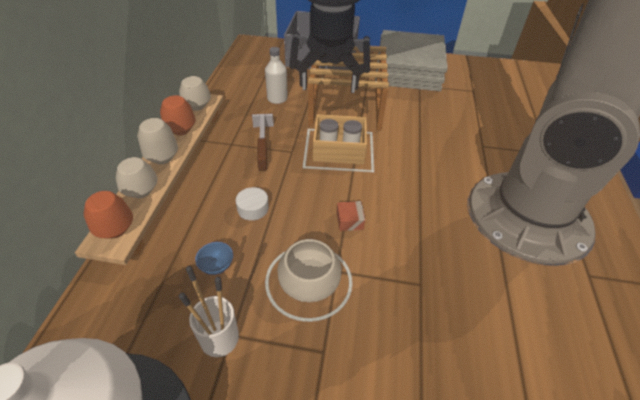

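View pics/f_t.png

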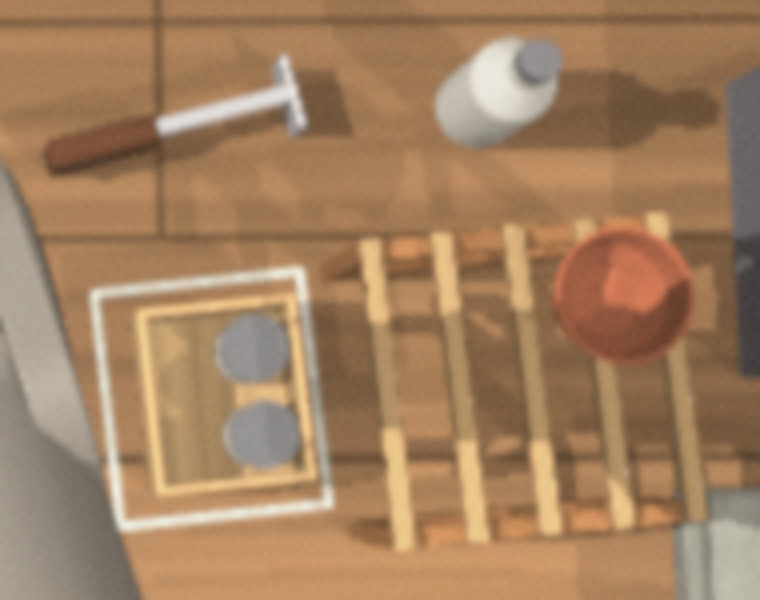

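View pics/f_top.png

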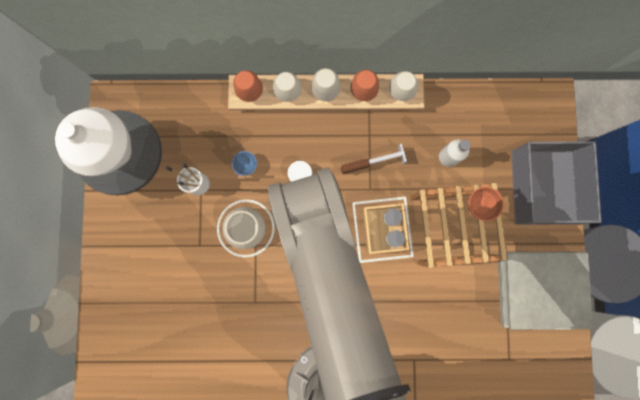

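```bash
python3 -c "
from station import *
print(close_job())"
```

```text
the job is handed in; nothing more can be done
None
```

The job is done and handed in at about 28 s. As far as the pictures show, every end condition is met; no verdict was reported.

- **Pot:** I pushed it with the open fingers between the prop and the tin. It stands upright inside the circle, centre about 4 mm from the circle's by the top view. The side view's width midpoint agreed in x but put the pot about 15 mm farther in y. Part of that is the side camera's offset below.
- **Crate:** I hooked it with the puller behind its front wall and dragged it about 200 mm, staying near 4 N of pull. Its centre is within about 4 mm of the rectangle's and it is turned about 0.5°. The hand stayed well clear of it.
- **Puller:** It lies flat where it started, within a pixel in the top view (about 3 mm).
- **Bystanders:** The final pictures show no visible shift of the dish, tin, prop, brush jar or bottle. I judged this by eye and did not measure it.

**Checks that disagreed:**
- The open fingertips sat about 17 mm behind the TCP in the images, not 25 mm ahead as given. I set the working heights from the images and from contact force instead.
- The two cameras differed by 5–10 mm in y. This was within the tolerances.

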